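Pin the painted balloon model on its inclined stand

ROBOT

A 6-joint arm with a two-finger parallel gripper is mounted at the origin on the work surface. World frame = base frame: x ahead of the robot, y to its left, z up, the work surface at z = 0. Lengths are in mm, angles in rad, forces in N, time in s.
With the tool pointing down it reaches from about 350 to 775 mm from the base axis. Payload 7.3 kg.
Tool frame: the origin (TCP) lies midway between the tips of the shut fingers; the grasp point (between the pads) lies 19 mm behind it; x points along the fingers, y is the direction in which the jaws open and shut, and the axes are right-handed (so a half turn about x gives the same grasp; the last joint's range is limited). The gripper opens to 92 mm and grips with 3 to 60 N. Pads are 19 mm wide; open, the fingers measure 130 mm over their backs; the gripper's body (75 mm by 190 mm) begins 47 mm behind the grasp point.
Start: joints at [1.107, 0.342, 1.524, -0, 1.275, -0.146], TCP at [164.036, 498.735, 226.741] pointing down, gripper open.
Joint ranges: [-2.53, 2.53], [-0.77, 2.02], [0.04, 2.7], [-1, 4.14], [0.28, 2.66], [-3.11, 3.11]. Speed limits (rad/s): [2.57, 2.57, 3.14, 3.14, 3.14, 3.14].

INTERFACE

Orientations are given as [roll, pitch, yaw] about the fixed x, y, z axes, in that order (R = Rz(yaw) Ry(pitch) Rx(roll)).
In Python, from plant import get_obs, capture, close_job gives the robot as it stands. The module is installed in compiled form; this text tells all that it offers.
- The arm moves only by the tool send_rows, never from a script. Its argument "moves" is a list of rows, each a list of 4 numbers: the shift along the tool's x, y, z in mm, then the turn about the tool's x in degrees. In form: [[tx, ty, tz, yaw], ...]. A call has 1 to 8 rows; each row shifts and turns the commanded pose from where the row before left it, along the tool's axes as they then stand; what a row does not reach is not made up. A row lasts 1/8 s, in which the tool goes at most 62.5 mm and 10.7 degrees, less where a joint would pass 70% of its speed; a pose out of reach is approached as far as the arm can. A call with a gripper value outside its range is refused whole. "hand" is the opening, from 0 (shut) to 1 (fully open), set as the call begins (left out, the last holds). The fingers move at their own pace and stop on an object; the grip force is fixed at half the most. Time passes only in rows, so rows that do not move let the fingers close. It gives the time, the measured TCP pose, the force and the opening at its end, in the units of the state.
- get_obs(): the state, without advancing time (a new reading comes with each control period).
- capture(name): name is "scene" or "side" or "wrist"; returns a dict with "image" (480x640x3 uint8, red, green, blue), "K" (3x3 intrinsics, pixels), "dist" ([k1, k2, p1, p2, k3] as OpenCV has them; the pictures are not rectified), "position" and "attitude" of the camera in the world; the wrist camera has in their place "mount" (4x4, takes a point from camera to tool coordinates, whose origin is the TCP and whose axes are the tool frame's). Camera axes: x right, y down, z forward; pixel columns grow to the right and rows downward; lengths in mm; the calibration is good to about 2 mm. A picture is of the moment at which its call begins: read the wrist's pose just before it. There is no depth.
- close_job(): hands the job in, once; it reports no verdict.
The state is a dict: "time": time; "joint_positions": joint angles; "dq": joint speeds; "tau": joint torques, N m; "tool_pos": TCP position; "tcp_rot": TCP orientation; "contact_force": force on the tool from outside, world axes, zero at the start; "moment": the same for the moment, N m; "grip_width": finger opening in mm.
Only numpy, scipy, OpenCV 4.12 (cv2) and the standard library are available. Lean on these libraries where they do the work, as an engineer would, in place of code of your own. Each camera call takes 0.05 s, during which the arm holds its last target. There are 200 camera calls.

TASK

The model balloon has just been painted: take it out of the drying cradle by its bare square bar, slide the flat steel eye at the end of the bar fully home between the two ears of the inclined stand, and let go. Then take the pin with the orange knob out of the wooden block, push it through the upper ear, the eye and the lower ear until its flange sits flush on the upper ear, and swing the keeper in over the flange as far as it goes. Let nothing touch the painted balloon, and leave the jar, the dropper bottle and the cutters where they are.

Things in the scene. Friction and masses are not known exactly. Their poses are not given: they have to be found in the camera images.
- model: Balloon model on its bar, 206 mm long, 0.19 kg, lying level in the cradle 75 mm above the bench. Origin = centre of the eye; +x along the bar from eye to balloon, z = axis of the eye's 16 mm hole (up in the cradle), y across. From x -20 to 34 mm a flat steel tongue, then to 92 the bare bar, to 112 a brown neck of 26 mm diameter, then the balloon to 186. Balance point near x = 65.
- bar_grip (a point): Middle of the bare dark square bar, where to hold the model: 14 x 14 mm section, free for 29 mm either way along the model's x; 63 mm along +x from the eye. Axes as model.
- tongue_nose (a point): Tip of the steel tongue, 20 mm along -x from the eye. Tongue 12 mm thick (model z) and 36 mm wide (model y); its nose is chamfered over 6 mm to 18 mm wide. Axes as model.
- envelope: The painted balloon itself (cream and blue with wine-red seams), up to 74 mm diameter, model x = 110 to 186 mm, fixed to the model; same origin and axes as model. Its paint is wet: neither the gripper nor anything else may touch it.
- cradle: Fixed wooden drying cradle, board 165 x 96 x 12 mm. Origin on the bench, under the middle of the bare bar; +x the way the balloon points. Flat saddle under the tongue (x -55 to -39 mm, lips 6 mm above the bar's axis, 40 mm apart), V under the neck (x 32 to 40 mm, tips 3 mm above the bar's axis). Between them the bar is free. The model lifts straight up and out.
- stand: Fixed black cast stand, foot 165 x 116 mm. Origin on the bench straight under the centre of the fork; +x = horizontal direction in which the fork's slot opens.
- fork: Aluminium fork (clevis) head of the stand, inclined 30 degrees. Origin = middle of the slot on the axis of the pin holes, 110 mm above the bench. +x points out of the slot and rises at 30 degrees, y is level, +z = axis of the pin holes, up, leaning 30 degrees from vertical back from x. When the tongue is home the eye's centre lies here and the model's axes are parallel to the fork's.
- slot_mouth (a point): Mouth of the slot at the lower ear's edge, 36 mm along +x from the fork's origin; axes as fork. Slot 14.5 mm high, 39.5 mm wide between half-height guide rails, edges bevelled 4 mm, stop 20 mm behind the fork's origin. The upper ear ends 14 mm short of this point. The tongue slides in along the fork's -x and stays when let go (balloon end sags up to 3 degrees).
- pin_seat (a point): Centre of the 15 mm pin hole on the top face of the upper ear, 19.25 mm along +z from the fork's origin; axes as fork. The pin goes in along -z and its flange rests here. Ears 12 mm thick each; head 60 mm wide, running back to fork x = -48 mm.
- pin: Steel pin with an orange knob, 91 mm long, 0.07 kg, upright in the block, flange on its top 55 mm above the bench. Origin = centre of the flange's underside, +z along the pin to the knob. Shank 12 mm diameter, 48 mm long below the flange, the last 9 mm tapering to 5 mm; flange 38 mm diameter, z 0 to 5; knob 20 mm diameter, z 5 to 43 mm.
- pin_block: Fixed wooden block 110 x 64 x 55 mm. Origin on the bench under the 15 mm hole that holds the pin; the block runs along its x from 77 mm behind to 33 mm ahead of it.
- keeper (a joint): Swing keeper, hinge angle in rad: 0 = closed on its stop, bar along the fork's +y over the flange's edge; at 1.57 bar points along the fork's -x; range 0 to 2. Hinge parallel to the fork's z at fork x -20, y -24 mm. Bar 12 mm wide, 52 mm long, from 7 to 11 mm above the upper ear. Friction under 1 N at the peg, no spring, stays put. Closes only if the flange is down.
- keeper_peg (a point): Middle of the black finger peg near the keeper's free end, 46 mm from the hinge: 10 mm diameter, standing along the fork's z from 11 to 33 mm above the top face of the upper ear. Push it round to close the keeper; closed, it is at fork x = -20, y = 22 mm.
- amber_jar: Bystander: amber glass jar with a white cap, 54 mm diameter, 85 mm tall, loose. Origin under its centre.
- dropper: Bystander: small paint dropper bottle with a black tip, 32 mm diameter, 84 mm tall, loose. Origin under its centre.
- cutters: Bystander: side cutters lying flat, 130 mm long, 70 mm wide, 15 mm high, loose; origin about their middle, jaws to +x.
There are look-alikes about, which are no part of the job. Leave any pink look-alike of the pin alone. Leave any blue look-alike of the stand alone.

How it is judged (in metres and radians):
On the way, in this order (a step that is already met when the one before it is completed fails the run):
1. the eye is home between the ears, let go (distance between model and fork below 0.005 m and angle between the x axis of model and the x axis of fork, either way round below 0.15 rad and angle between the z axis of model and the z axis of fork, either way round below 0.15 rad and contact force between the fingers and model below 0.1 N), for 0.2 s.
2. the pin is through upper ear, eye and lower ear, flange down (distance between model and fork below 0.005 m and angle between the x axis of model and the x axis of fork, either way round below 0.15 rad and angle between the z axis of model and the z axis of fork, either way round below 0.15 rad and distance between pin and pin_seat below 0.005 m and angle between the z axis of pin and the z axis of fork, either way round below 0.12 rad), for 0.2 s.
3. the keeper is closed over the flange (all of step 2 and value of joint keeper below 0.12 rad), for 0.2 s.
At the end, for the whole second after the job is handed in: Eye within 5 mm of the fork's centre and within 0.15 rad of its axes, pin through both ears and the eye with the centre of its flange's underside within 5 mm of the seat and its axis within 0.12 rad of the holes' axis, keeper angle below 0.12 rad, model and pin at rest (all of step 3 and linear speed of each of model, pin below 0.02 m/s); the robot touches nothing.
It fails at once if something touches the wet paint of the balloon (contact force between envelope and anything else above 0.3 N).
It fails at once if the jar is moved more than 20 mm (distance of amber_jar from where it was at the start of the episode above 0.02 m).
It fails at once if the dropper bottle is moved more than 20 mm (distance of dropper from where it was at the start of the episode above 0.02 m).
It fails at once if the cutters are moved more than 20 mm (distance of cutters from where it was at the start of the episode above 0.02 m).
It also fails if it takes over 64 s, if anything falls off the work surface, if the arm or the gripper's body presses on something with over 40 N, if the wrist force passes 120 N, or if a joint passes its speed limit or range.

## Working session

There is one attempt and no reset: what is moved stays moved. The work goes in short steps, Python scripts to look and compute and a tool call to move; the robot and the scene stay as the last step left them, time stands still between calls to the robot, and variables do not carry over. Pictures are saved under pics/ and viewed, about 8 in all and at most 12, crops included, and the job is handed in when it is done.

Besides the shell and the picture viewer there is one more tool, called after "Emit:" as a command line: name --pt "numbers of a row" for each row, then --argument value for the rest. send_rows: Moves the arm, as the interface text tells. Its arguments: {"type":"object","properties":{"moves":{"type":"array","items":{"type":"array","items":{"type":"number"}}},"hand":{"type":"number"}},"required":["moves"]}

```bash
mkdir -p pics
cat > h.py <<'E'
import numpy as np, cv2, pickle
from plant import get_obs, capture
from scipy.spatial.transform import Rotation as R
def snap(n,f):
    o=get_obs(); c=capture(n); cv2.imwrite(f'pics/{f}.png',c['image'][:,:,::-1])
    c['o']=o; pickle.dump(c,open(f'pics/{f}.pkl','wb')); return c
E
python3 - <<'E'
from h import *
for n in ['scene','side','wrist']:
    c=snap(n,n+'0'); print(n,c['K'],c['dist'],c.get('position'),c.get('attitude'),c.get('mount'))
print(c['o'])
E
```

```text
scene [[568.03329477   0.         319.96114021]
 [  0.         568.03329477 225.75011342]
 [  0.           0.           1.        ]] [0.05973529 0.         0.         0.         0.        ] [1080.84842854 -694.60710399 1201.06929619] [-2.45846171  0.00563739  0.74199456] None
side [[502.10927596   0.         312.63823018]
 [  0.         502.10927596 241.20844704]
 [  0.           0.           1.        ]] [0.04500721 0.         0.         0.         0.        ] [-247.27682735 -827.697495    708.32617352] [-2.07066924  0.00280878 -0.72363973] None
wrist [[415.71254934   0.         320.5005582 ]
 [  0.         415.71254934 242.68714938]
 [  0.           0.           1.        ]] [-0.00277747  0.          0.          0.          0.        ] None None [[-1.27764363e-04 -2.86815093e-01  9.57985953e-01 -1.57683188e+02]
 [ 9.99999198e-01  1.17043339e-03  4.83788120e-04 -1.80094447e-01]
 [-1.26001648e-03  9.57985246e-01  2.86814714e-01 -7.61455771e+01]
 [ 0.00000000e+00  0.00000000e+00  0.00000000e+00  1.00000000e+00]]
{'time': 0.1, 'joint_positions': array([ 1.10702111e+00,  3.42653667e-01,  1.52485854e+00, -2.48670626e-06,
        1.27536395e+00, -1.45995807e-01]), 'dq': array([-0.00075164, -0.00221038, -0.00122089, -0.00012632, -0.000109  ,
        0.0001512 ]), 'tau': array([ 3.33762211e-03, -4.32001483e+01, -2.44696981e+01,  7.21528823e-02,
        5.25229471e-02, -7.59131467e-05]), 'tool_pos': array([163.87198736, 498.42975583, 226.13609355]), 'tcp_rot': array([-1.71493936,  1.56951282, -2.03271805]), 'contact_force': array([ 0.1429058 ,  0.37395777, -0.04821662]), 'moment': array([ 0.02856649, -0.00227879,  0.03739161]), 'grip_width': 91.70196850012076}
```

View pics/scene0.png

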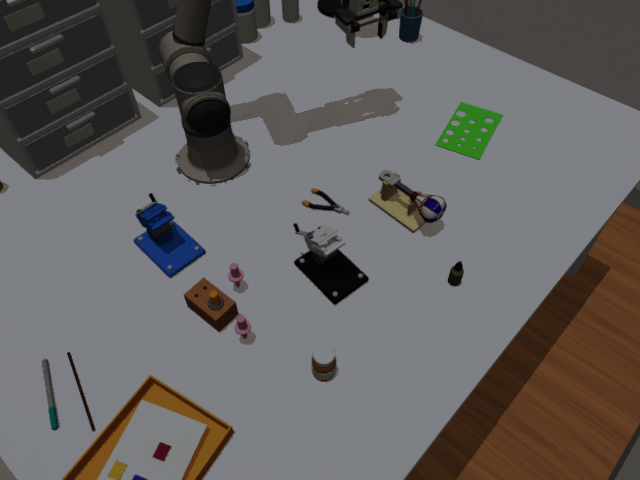

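View pics/side0.png

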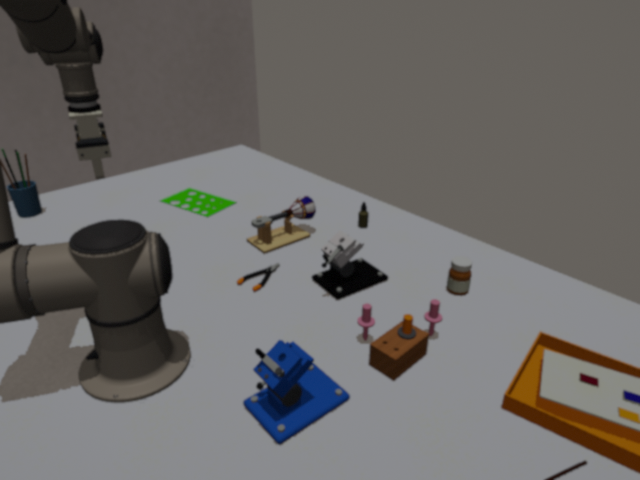

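Scene (scene0):
- Pin with orange knob in the wooden block at (214,298). Its look-alikes are the pink pins at (236,275) and (243,326).
- Black stand at (330,262). Its look-alike is the blue stand at (168,240).
- Model in the cradle at (408,197), cutters (325,202), jar (324,362), dropper (457,272).

I choose the orange pin and the black stand. Next is one close crop sheet of both views.

```bash
cat > m.py <<'E'
from h import *
def tile(f,x0,y0,w,h,s):
    im=cv2.imread(f'pics/{f}.png')[y0:y0+h,x0:x0+w]
    im=cv2.resize(im,None,fx=s,fy=s,interpolation=cv2.INTER_CUBIC)
    im=np.clip(im.astype(float)*1.5,0,255).astype(np.uint8)
    for x in range((x0+9)//10*10,x0+w,10):
        cv2.line(im,((x-x0)*s,0),((x-x0)*s,5 if x%50 else 14),(0,255,255),1)
        if x%20==0: cv2.putText(im,str(x),((x-x0)*s-8,18),0,.35,(0,0,255),1)
    for y in range((y0+9)//10*10,y0+h,10):
        cv2.line(im,(0,(y-y0)*s),(5,(y-y0)*s),(0,255,255),1)
        if y%20==0: cv2.putText(im,str(y),(8,(y-y0)*s+4),0,.35,(0,0,255),1)
    cv2.rectangle(im,(0,0),(im.shape[1]-1,im.shape[0]-1),(0,200,0),1)
    return im
E
python3 - <<'E'
from m import *
a=np.hstack([tile('scene0',362,165,90,66,3),tile('scene0',288,220,88,85,3)[:198] if 0 else tile('scene0',285,215,90,90,3)[:198],tile('scene0',178,260,86,66,3)])
t=lambda f,x,y:tile(f,x,y,66,75,4)
A=np.hstack([t('scene0',368,163) if 0 else tile('scene0',366,163,88,75,3),tile('scene0',290,220,88,85,3)[:225],tile('scene0',178,265,88,75,3)])
B=np.hstack([tile('side0',240,185,88,85,3),tile('side0',305,225,88,85,3),tile('side0',360,305,88,85,3)])
im=np.vstack([A,B]);print(im.shape);cv2.imwrite('pics/mont.png',im)
E
```

```text
(480, 792, 3)
```

View pics/mont.png

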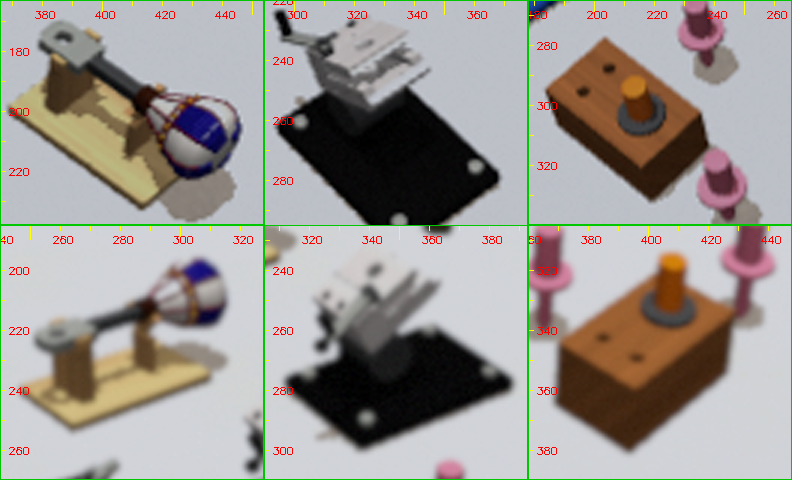

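The sheet confirms the orange pin in its block, the black stand with its slot opening to the right in scene, and the keeper swung back. Eye hole: scene (388,176), side (259,221). Neck: scene (415,196), side (289,212). Knob top: scene (213,294), side (408,317).

```bash
cat >> h.py <<'E'
def cam(f):
    c=pickle.load(open(f'pics/{f}.pkl','rb')) if isinstance(f,str) else f
    if c.get('position') is not None:
        return c,R.from_euler('xyz',c['attitude']).as_matrix(),np.array(c['position'])
    o=c['o']; T=R.from_euler('xyz',o['tcp_rot']).as_matrix(); M=np.array(c['mount'])
    return c,T@M[:3,:3],T@M[:3,3]+o['tool_pos']
def ray(f,p):
    c,A,t=cam(f); u=cv2.undistortPoints(np.array([[p]],float),c['K'],c['dist'])[0,0]
    d=A@np.array([u[0],u[1],1]); return t,d/np.linalg.norm(d)
def tri(*fp):
    S=np.zeros((3,3));b=np.zeros(3)
    rs=[ray(f,p) for f,p in fp]
    for t,d in rs:
        P=np.eye(3)-np.outer(d,d);S+=P;b+=P@t
    X=np.linalg.solve(S,b); return X.round(1),[round(float(np.linalg.norm(np.cross(X-t,d))),1) for t,d in rs]
def onz(f,p,z):
    t,d=ray(f,p); return (t+d*(z-t[2])/d[2]).round(1)
def proj(f,X):
    c,A,t=cam(f); X=np.atleast_2d(X).astype(float)
    return cv2.projectPoints((X-t)@A,np.zeros(3),np.zeros(3),c['K'],c['dist'])[0][:,0].round(1)
E
python3 - <<'E'
from h import *
S='scene0';D='side0'
for n,a,b in [('eye',(388,176.3),(259,221)),('neck0',(415,195.7),(289.3,212)),('knobtop',(213.3,294),(408,317)),('flange',(215.7,303.3),(407,334)),('peg?',(297,227),None),('cradle bot',(413.3,232.3),None)]:
    if b: print(n,tri((S,a),(D,b)))
for n,p in [('L',(296,264)),('B',(333,300)),('R',(367,278))]: print('foot',n,onz(S,p,10))
for n,p in [('L',(312,276.7)),('B',(338.3,299.3)),('R',(387.7,277.7))]: print('footside',n,onz(D,p,10))
print('hole',tri((S,(326,231)),(D,(342.3,239.3))))
T=R.from_euler('xyz',cam('wrist0')[0]['o']['tcp_rot']).as_matrix();print(T.round(3))
E
```

```text
eye (array([479.7, 226.8,  79.7]), [0.5, 0.5])
neck0 (array([578.8, 214.8,  81.9]), [2.0, 2.0])
knobtop (array([ 425.4, -348.7,   97.7]), [0.6, 0.6])
flange (array([ 425.1, -349.7,   56.7]), [1.6, 1.6])
foot L [ 460.8 -119.1   10. ]
foot B [ 602.3 -135.4   10. ]
foot R [622.6 -29.9  10. ]
footside L [470.7  -9.6  10. ]
footside B [ 451.7 -126.3   10. ]
footside R [ 612.2 -141.8   10. ]
hole (array([513.7, -66.1, 131.5]), [6.2, 6.2])
[[-0.001  0.312  0.95 ]
 [-0.001  0.95  -0.312]
 [-1.    -0.001 -0.   ]]
```

Emit:
send_rows --pt "3 -18.5 55.8 0" --pt "3 -18.5 55.8 0" --pt "3 -18.5 55.8 0" --pt "3 -18.5 55.8 0" --pt "3 -18.5 55.8 0" --pt "3 -18.5 55.8 0" --pt "3 -18.5 55.8 0" --pt "3 -18.5 55.8 0" --hand 1

```text
time: 1.15
tool_pos: [543.1, 217.3, 202.4]
tcp_rot: [2.973, 1.57, 2.655]
contact_force: [-0.5, 0.6, -0.3]
grip_width: 91.7
```

Emit:
send_rows --pt "0 0 0 -5.6" --pt "0 0 0 -5.6" --pt "0 0 0 0"

```text
time: 1.52
tool_pos: [541.8, 218.4, 202.3]
tcp_rot: [-2.866, 1.57, -2.989]
contact_force: [-0.4, -0.3, -0.4]
grip_width: 91.9
```

Run:
```python
from m import *
c=snap('wrist','w1');o=c['o'];print(o['time'],o['tool_pos'],R.from_euler('xyz',o['tcp_rot']).as_matrix().round(3))
e=np.array([480,227,75.])
print(proj('w1',[[480,227,75],[542,219,75],[579,215,75]]))
```

```text
1.525 [541.75966088 218.42587511 202.30558383] [[-0.001  0.123  0.992]
 [-0.     0.992 -0.123]
 [-1.    -0.    -0.001]]
[[322.5 140.1]
 [321.8 230.7]
 [322.5 279.7]]
```

View pics/w1.png

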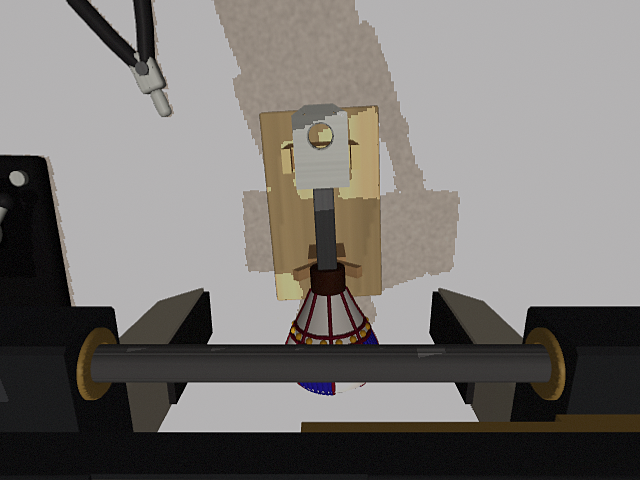

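w1 shows the model from above: eye hole at (320,135), bar from (323,190) to (327,265), neck starting at y=266, cutters top left, stand to the left.

Run:
```python
from h import *
e=onz('w1',(320.5,134.5),81); b1=onz('w1',(323,190),82); b2=onz('w1',(327.5,265),82)
print(e,b1,b2, np.arctan2(*(b2-e)[[1,0]]),np.arctan2(*(b2-b1)[[1,0]]),np.linalg.norm(b2-e))
print(tri(('w1',(320.5,134.5)),('scene0',(388,176.3)),('side0',(259,221))))
for i in (58,63): print(e+i*(b2-e)/np.linalg.norm(b2-e))
```

```text
[476.  226.2  81. ] [512.1 223.4  82. ] [565.6 220.1  82. ] -0.06797546600949785 -0.06160419362779739 89.81297233696257
(array([478.3, 226.3,  79.8]), [2.2, 1.5, 1.2])
[533.86246535 222.26070269  81.64578644]
[538.85060892 221.9211081   81.70145769]
```

Emit:
send_rows --pt "0 0 0 -3.3" --pt "20 3.1 -8 0" --pt "30 0 0 0" --pt "30 0 0 0" --pt "30 0 0 0" --pt "21 0 0 0" --pt "10.3 0 0 0" --pt "0 0 0 0"

```text
time: 2.58
tool_pos: [533.8, 222.4, 61.2]
tcp_rot: [-2.845, 1.57, -2.911]
contact_force: [-0.1, 0.5, -0.4]
grip_width: 92.0
```

Emit:
send_rows --pt "0 0 0 0" --pt "0 0 0 0" --pt "0 0 0 0" --pt "0 0 0 0" --pt "0 0 0 0" --pt "0 0 0 0" --hand 0

```text
time: 3.32
tool_pos: [534.1, 222.3, 61.4]
tcp_rot: [1.015, 1.571, 0.95]
contact_force: [-0.2, -0.5, -0.3]
grip_width: 36.6
```

Run:
```python
from m import *
c=snap('wrist','w2');o=c['o'];print(o['time'],o['tool_pos'],o['grip_width'],o['contact_force'],R.from_euler('xyz',o['tcp_rot']).as_matrix().round(3)[:,2])
```

```text
3.325 [534.06265805 222.28068592  61.44743735] 36.628304050104596 [-0.17875552 -0.47980009 -0.26182938] [ 0.998 -0.065  0.   ]
```

Emit:
send_rows --pt "0 0 0 0" --pt "0 0 0 0" --pt "0 0 0 0" --pt "0 0 0 0" --pt "0 0 0 0" --pt "-5 0 0 0" --pt "-15 0 0 0" --pt "-20 0 0 0"

```text
time: 4.38
tool_pos: [533.9, 222.3, 102.3]
tcp_rot: [-3.08, 1.57, 3.139]
contact_force: [0.5, 0.5, -2.4]
grip_width: 13.9
```

Emit:
send_rows --pt "-30 0 0 0" --pt "-40 0 0 0" --pt "-20 -20 0 0" --pt "0 -40 0 0" --pt "0 -50 0 0" --pt "0 -50 0 0" --pt "0 -30 0 0" --pt "0 0 0 0"

```text
time: 5.38
tool_pos: [521.1, 29.8, 191.5]
tcp_rot: [-2.395, 1.57, -2.463]
contact_force: [-0.9, -0.1, -2.1]
grip_width: 13.9
```

Run:
```python
from m import *
c=snap('wrist','w3');o=c['o'];print(o['time'],o['tool_pos'],o['grip_width'],o['contact_force'],R.from_euler('xyz',o['tcp_rot']).as_matrix().round(3)[:,2])
```

```text
5.375 [521.0721401   29.77916164 191.49797433] 13.861588796181161 [-0.92266429 -0.05724299 -2.13535803] [ 0.998 -0.068 -0.001]
```

View pics/w3.png

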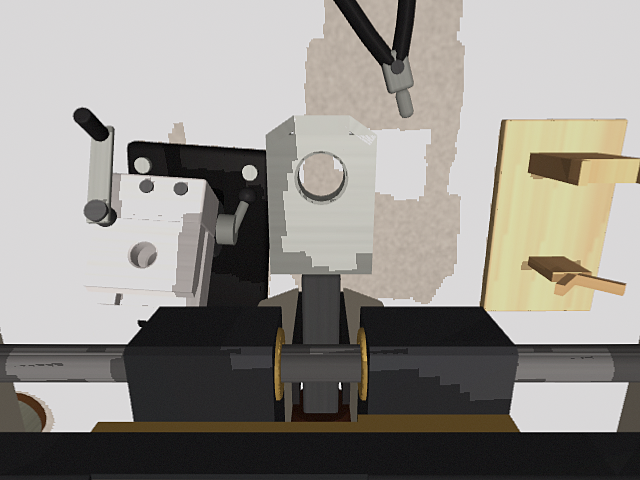

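w3: model held (eye (323,176)); the stand's upper ear lies at left with its hole at (143,255), keeper hinge (98,211), peg top (82,117). The ear corners are about (112,174), (205,180), (195,294), (85,287).

```bash
cat > fit.py <<'E'
from h import *
from scipy.optimize import least_squares
def F(p):  # x,y,yaw -> T
    return R.from_euler('z',p[2]).as_matrix()@R.from_euler('y',-np.pi/6).as_matrix(), np.array([p[0],p[1],110.])
def w(p,X): A,t=F(p); return np.atleast_2d(X)@A.T+t
E
python3 - <<'E'
from fit import *
from m import tile
X=np.array([[0,0,19.25],[-48,-30,19.25],[-48,30,19.25],[22,30,19.25],[22,-30,19.25],[-20,-24,31]])
P=np.array([[143,255],[112,174],[205,180],[195,294],[85,287],[97,210]],float)
f=lambda p:(proj('w3',w(p,X))-P).ravel()
s=least_squares(f,[510,-70,-.07],loss='soft_l1',diff_step=1e-3);print(s.x,s.fun.reshape(-1,2))
for S,p in (('scene0',(326,231)),('side0',(342.3,239.3))): print(proj(S,w(s.x,[0,0,19.25])))
f2=lambda p:(proj('w3',w(p[:3],[-20-46*np.sin(p[3]),-24+46*np.cos(p[3]),19.25+33]))-[82,117]).ravel()
for th in (1.2,1.4,1.57,1.8,2): print(th,proj('w3',w(s.x,[[-20-46*np.sin(th),-24+46*np.cos(th),52.25]])))
im=tile('w3',60,90,200,230,3)
cv2.imwrite('pics/c3.png',im[:600])
E
```

```text
[ 5.21172124e+02 -6.98159023e+01 -1.01419709e-01] [[ 2.6 -0.7]
 [-7.  -1. ]
 [ 1.8 -3.6]
 [ 0.   1. ]
 [ 1.   4.5]
 [ 0.9  2.7]]
[[323.8 234.9]]
[[340.6 239.9]]
1.2 [[122.1 122.9]]
1.4 [[105.8 118.1]]
1.57 [[ 91.  116.4]]
1.8 [[ 70.5 117.8]]
2 [[ 52.8 122.3]]
```

View pics/c3.png

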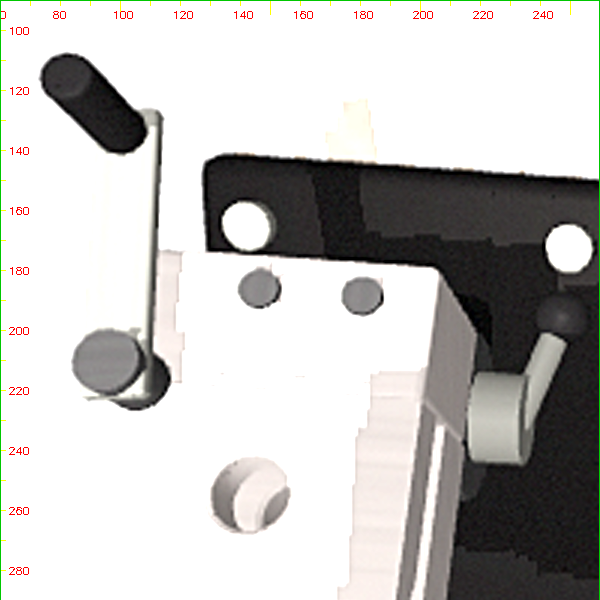

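Emit:
send_rows --pt "0 -8 30 0" --pt "0 -7 30 0" --pt "0 0 0 0" --pt "0 0 0 0"

```text
time: 5.92
tool_pos: [579.8, 14.6, 191.0]
tcp_rot: [2.892, 1.569, 2.828]
contact_force: [-0.4, 0.2, -1.7]
grip_width: 13.8
```

Run:
```python
from m import *
c=snap('wrist','w4');o=c['o'];print(o['time'],o['tool_pos'],o['contact_force'],R.from_euler('xyz',o['tcp_rot']).as_matrix().round(3)[:,2])
im=tile('w4',40,20,360,270,2); cv2.imwrite('pics/c4.png',cv2.convertScaleAbs(im,alpha=.8))
print(onz('scene0',(457,284),0),onz('scene0',(324,372),0),onz('w3',(143.3,255),126.7))
```

```text
5.925 [579.79514662  14.57283497 191.00450165] [-0.40712932  0.23656245 -1.71416287] [ 0.998 -0.064 -0.002]
[796.2 113.4   0. ] [ 708.3 -284.8    0. ] [511.9 -70.2 126.7]
```

View pics/c4.png

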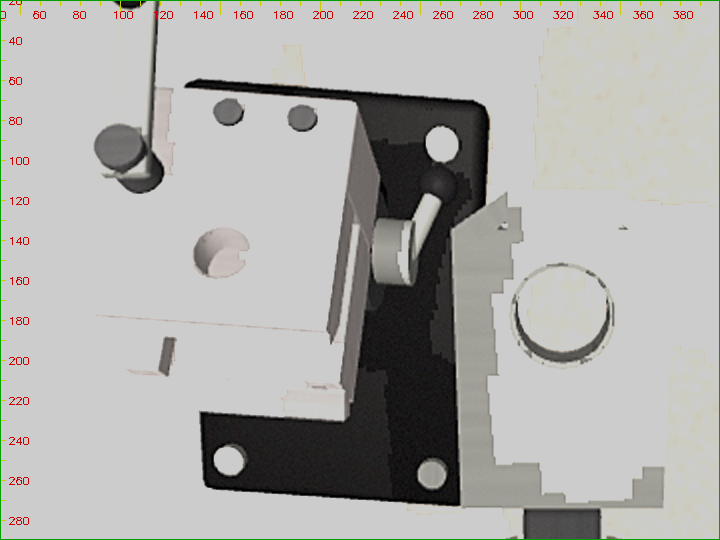

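c4 (wrist picture w4, original pixels): hole (150.5,146), ear back-right corner (218,70.5), ear front edge (88.5,178)–(206,192), foot screws (261,92), (256,257), (155,250).

Run:
```python
from fit import *
sc=[onz('w4',p,12) for p in [(261,92),(256,257),(155,250)]]
print(sc,np.arctan2(*(sc[1]-sc[0])[[1,0]]),np.arctan2(*(sc[1]-sc[2])[[1,0]])-np.pi/2)
s3=[onz('w3',p,12) for p in [(60+248/3,90+225/3),(60+568/3,90+248/3)]];print(s3,np.arctan2(*(s3[1]-s3[0])[[1,0]])-np.pi/2)
print('hole',tri(('w3',(143.3,255)),('w4',(150.5,146))),tri(('w3',(205.7,179.3)),('w4',(218,70.5))))
X=np.array([[0,0,19.25],[-48,30,19.25],[22,30,19.25]])
P3=np.array([[143.3,255],[205.7,179.3],[195,293]],float);P4=np.array([[150.5,146],[218,70.5],[206,192]],float)
W=np.array([[3],[1],[.7]])
f=lambda p:np.concatenate([W*(proj('w3',w(p,X))-P3),W*(proj('w4',w(p,X))-P4)]).ravel()
s=least_squares(f,[520,-70,-.07],diff_step=1e-3);p=s.x;print(p,s.fun.reshape(-1,2))
for th in (1.4,1.57,1.7,1.85): print(th,proj('w3',w(p,[[-20-46*np.sin(th),-24+46*np.cos(th),52.25]])))
# held model eye in tool frame
for n,q in (('w3',(323,176)),('w4',(40+563/2,20+628/2*1))): 
    c,A,t=cam(n); o=c['o']; T=R.from_euler('xyz',o['tcp_rot']).as_matrix()
    e=onz(n,q,o['tool_pos'][2]+14+6); print('eye tool',(e-o['tool_pos'])@T)
```

```text
[array([481.4, -25.1,  12. ]), array([613.3, -43.1,  12. ]), array([ 601.6, -128.1,   12. ])] -0.13562920935019723 -0.1367874897087542
[array([ 471.1, -110.4,   12. ]), array([483. , -25.7,  12. ])] -0.1395822439238783
hole (array([511.9, -70.2, 126.9]), [0.1, 0.1]) (array([474.9, -35.7, 102.9]), [0.0, 0.0])
[ 5.21772102e+02 -7.07955957e+01 -7.00000000e-02] [[ 0.9   1.2 ]
 [-3.2  -3.4 ]
 [-0.77  1.12]
 [ 1.8   1.8 ]
 [-3.3  -3.8 ]
 [-0.21 -3.71]]
1.4 [[ 99.3 120.3]]
1.57 [[ 84.7 119.1]]
1.7 [[ 73.2 119.8]]
1.85 [[ 59.9 122.2]]
eye tool [-19.96849136   0.34381822 -57.94404187]
eye tool [-19.99599469  -0.04490332   0.27636006]
```

Fork found: origin ≈ (521.4, −71.5, 110), yaw −0.137. The hole's measured height is 126.9 against 126.7 expected. The tool can't tilt, so I'll pivot the model in the grip. Lifting the nose against the underside of the lower ear should bring the tongue flush at 30°.

Emit:
send_rows --pt "0 0 0 4.1" --pt "0 -30 30 0" --pt "0 -35 30 0" --pt "0 -28.3 23.9 0" --pt "25 0 0 0" --pt "35 0 0 0" --pt "35 0 0 0" --pt "14 0 0 0"

```text
time: 6.98
tool_pos: [649.4, -89.1, 80.4]
tcp_rot: [2.984, 1.567, 2.849]
contact_force: [-0.1, 0.1, -1.4]
grip_width: 14.0
```

```bash
cat >> fit.py <<'E'
PF=[521.4,-71.5,-.137]
def st(n=None):
    o=get_obs(); T=R.from_euler('xyz',o['tcp_rot']).as_matrix(); A,t=F(PF)
    H=R.from_euler('z',PF[2]).as_matrix(); d=o['tool_pos']-t
    print(round(o['time'],2),'TCP',o['tool_pos'].round(1),'XYZ',(d@H).round(1),'fork',(d@A).round(1),'yaw',np.arctan2(T[1,2],T[0,2]).round(4),'F_XYZ',(o['contact_force']@H).round(1),'M',o['moment'].round(2),'w',round(o['grip_width'],1))
E
python3 -c "
from fit import *
st();snap('wrist','w5')"
```

```text
6.97 TCP [649.4 -89.1  80.4] XYZ [129.2   0.  -29.6] fork [ 97.1   0.  -90.2] yaw -0.1357 F_XYZ [-0.1  0.1 -1.4] M [ 0.04  0.05 -0.  ] w 14.0
```

Emit:
send_rows --pt "0 0 -8 0" --pt "0 0 -8 0" --pt "0 0 -7 0" --pt "0 0 0 0"

```text
time: 7.52
tool_pos: [628.1, -86.9, 83.3]
tcp_rot: [-0.039, 1.57, -0.175]
contact_force: [0.0, -0.1, -1.4]
grip_width: 13.7
```

Emit:
send_rows --pt "-4 0 0 0" --pt "-4 0 -0.5 0" --pt "-4 0 -0.5 0" --pt "-4 0 -0.5 0" --pt "0 0 0 0"

```text
time: 8.15
tool_pos: [627.6, -86.8, 99.0]
tcp_rot: [-0.011, 1.569, -0.147]
contact_force: [5.0, -0.4, -4.6]
grip_width: 13.8
```

```bash
python3 -c "
from fit import *
st();snap('wrist','w6')"
```

```text
8.15 TCP [627.6 -86.8  99. ] XYZ [107.3  -0.7 -11. ] fork [ 87.4  -0.7 -63.1] yaw -0.1364 F_XYZ [ 5.   0.3 -4.6] M [-0.06 -0.97 -0.01] w 13.8
```

Emit:
send_rows --pt "-4 0 -0.7 0" --pt "-4 0 -0.8 0" --pt "-4 0 -0.8 0" --pt "-4 0 -0.8 0" --pt "-4 0 -0.8 0" --pt "0 0 0 0"

```text
time: 8.95
tool_pos: [622.3, -86.0, 118.4]
tcp_rot: [3.037, 1.569, 2.901]
contact_force: [1.6, 0.2, -4.6]
grip_width: 13.6
```

```bash
python3 -c "
from fit import *
st();snap('wrist','w7')
from m import *
a=cv2.imread('pics/w7.png');cv2.imwrite('pics/c7.png',a[:440])"
```

```text
8.95 TCP [622.3 -86.  118.4] XYZ [101.9  -0.6   8.4] fork [ 92.5  -0.6 -43.7] yaw -0.1362 F_XYZ [ 1.6  0.4 -4.6] M [ 0.05 -0.38  0.01] w 13.6
```

View pics/c7.png

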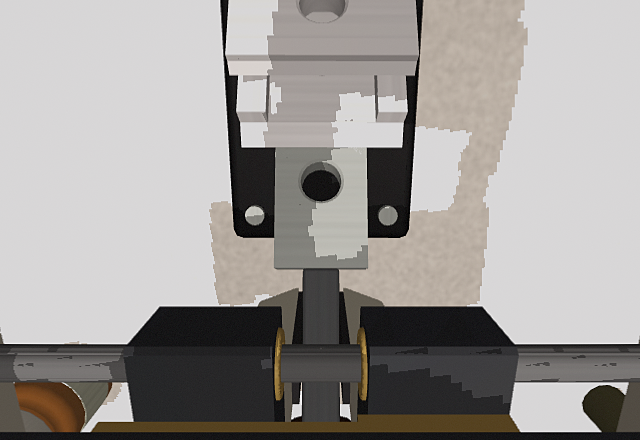

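```bash
cat > tilt.py <<'E'
from fit import *
import sys
def tilt(f,hole,end,wd=None):
    c,A,t=cam(f);o=c['o'];T=R.from_euler('xyz',o['tcp_rot']).as_matrix()
    def pts(p,X):
        ph,g,h=p; s,co=np.sin(ph),np.cos(ph)
        X=np.array(X,float); dx=X[:,0]-g
        tz=dx*co-X[:,2]*s; up=dx*s+X[:,2]*co
        return o['tool_pos']+np.c_[-h-up,X[:,1],tz]@T.T
    def res(p): 
        q=proj(f,pts(p,[[0,0,6],[34,-18,6],[34,18,6]]))
        return np.r_[q[0,1]-hole[1],(q[1,1]+q[2,1])/2-end,(q[2,0]-q[1,0]-wd)*(wd is not None)] if 1 else 0
    for h in (12,14,16):
        best=min(((np.sum(res((ph,g,h))[:2]**2),ph,g) for ph in np.arange(-.1,.8,.01) for g in np.arange(54,63,.5)))
        print(h,'phi deg',round(np.degrees(best[1]),1),'g',best[2],'err',round(best[0],2),'width',res((best[1],best[2],h))[2])
E
python3 - <<'E'
from tilt import *
tilt('w7',(321,182),268,95)
tilt('w3',(323,176),274,108)
E
```

```text
12 phi deg 25.8 g 55.0 err 0.16 width -0.8000000000000114
14 phi deg 26.9 g 55.5 err 0.01 width 0.0
16 phi deg 28.1 g 56.0 err 0.07 width 0.8999999999999773
12 phi deg -2.9 g 58.0 err 3.92 width -6.7000000000000455
14 phi deg -2.9 g 58.5 err 0.91 width -5.2999999999999545
16 phi deg -2.9 g 59.0 err 0.0 width -3.8000000000000114
```

Emit:
send_rows --pt "-2 0 -0.5 0" --pt "-2 0 -0.5 0" --pt "0 0 0 0" --pt "0 0 0 0"

```text
time: 9.5
tool_pos: [621.9, -86.0, 122.4]
tcp_rot: [2.874, 1.57, 2.738]
contact_force: [-0.9, 0.2, -5.7]
grip_width: 13.9
```

Emit:
send_rows --pt "-1.5 0 -0.3 0" --pt "-1.5 0 -0.3 0" --pt "0 0 0 0" --pt "0 0 0 0"

```text
time: 10.0
tool_pos: [621.4, -86.0, 125.5]
tcp_rot: [0.491, 1.571, 0.355]
contact_force: [0.0, -0.5, -6.9]
grip_width: 13.5
```

```bash
python3 -c "
from fit import *
st();snap('wrist','w8')
# auto: hole centre & tongue end via gray profile
g=cv2.cvtColor(cv2.imread('pics/w8.png'),6)
print('col290',[(y,int(g[y,290])) for y in range(130,290,2)])
print('col322',[(y,int(g[y,322])) for y in range(140,290,2)])"
```

```text
10.0 TCP [621.4 -86.  125.5] XYZ [101.1  -0.7  15.5] fork [ 95.3  -0.7 -37.1] yaw -0.1363 F_XYZ [ 0.1 -0.5 -6.9] M [-0.03 -0.17 -0.01] w 13.5
col290 [(130, 173), (132, 172), (134, 171), (136, 175), (138, 179), (140, 177), (142, 175), (144, 173), (146, 176), (148, 130), (150, 120), (152, 120), (154, 123), (156, 125), (158, 123), (160, 123), (162, 123), (164, 122), (166, 122), (168, 127), (170, 126), (172, 124), (174, 123), (176, 123), (178, 124), (180, 122), (182, 121), (184, 123), (186, 124), (188, 121), (190, 122), (192, 125), (194, 123), (196, 123), (198, 121), (200, 122), (202, 123), (204, 123), (206, 123), (208, 125), (210, 120), (212, 123), (214, 124), (216, 125), (218, 123), (220, 126), (222, 123), (224, 121), (226, 122), (228, 121), (230, 125), (232, 125), (234, 123), (236, 121), (238, 123), (240, 124), (242, 124), (244, 121), (246, 122), (248, 124), (250, 126), (252, 126), (254, 125), (256, 123), (258, 123), (260, 123), (262, 125), (264, 126), (266, 130), (268, 84), (270, 75), (272, 179), (274, 179), (276, 178), (278, 173), (280, 175), (282, 176), (284, 176), (286, 176), (288
[... 185 characters left out ...]
168, 82), (170, 87), (172, 88), (174, 93), (176, 19), (178, 20), (180, 21), (182, 18), (184, 18), (186, 21), (188, 18), (190, 20), (192, 20), (194, 22), (196, 18), (198, 21), (200, 20), (202, 2), (204, 127), (206, 182), (208, 180), (210, 179), (212, 178), (214, 180), (216, 181), (218, 180), (220, 181), (222, 179), (224, 175), (226, 174), (228, 178), (230, 181), (232, 180), (234, 179), (236, 175), (238, 177), (240, 181), (242, 179), (244, 178), (246, 178), (248, 180), (250, 182), (252, 182), (254, 188), (256, 117), (258, 124), (260, 125), (262, 125), (264, 125), (266, 132), (268, 41), (270, 61), (272, 62), (274, 61), (276, 60), (278, 62), (280, 59), (282, 62), (284, 62), (286, 62), (288, 62)]
```

Run:
```python
from tilt import *
g=cv2.cvtColor(cv2.imread('pics/w8.png'),6)[256]; print([int(v) for v in g[262:284]],[int(v) for v in g[360:380]])
tilt('w8',(321,183),267,94)
tilt('w8',(321,184),267.5,94)
```

```text
[171, 173, 175, 175, 174, 175, 173, 173, 172, 170, 170, 175, 150, 117, 122, 124, 124, 124, 125, 123, 122, 123] [137, 120, 123, 124, 124, 124, 116, 165, 171, 169, 169, 172, 175, 175, 174, 173, 173, 176, 179, 181]
12 phi deg 28.1 g 55.0 err 0.06 width -0.19999999999998863
14 phi deg 28.6 g 55.5 err 0.43 width 0.5999999999999659
16 phi deg 30.9 g 56.5 err 0.16 width 1.1999999999999886
12 phi deg 29.8 g 55.0 err 0.2 width -0.5999999999999659
14 phi deg 30.4 g 55.5 err 0.0 width 0.19999999999998863
16 phi deg 30.9 g 56.0 err 0.2 width 1.1999999999999886
```

Emit:
send_rows --pt "2.6 0 1.5 0" --pt "-5.5 0.3 9.5 0" --pt "-5.5 0.4 9.5 0" --pt "-6.1 0 -3.5 0" --pt "-6.1 0 -3.5 0" --pt "-6.1 0 -3.5 0" --pt "-6.1 0 -3.5 0" --pt "0 0 0 0"

```text
time: 11.05
tool_pos: [627.9, -86.2, 159.1]
tcp_rot: [-0.053, 1.569, -0.19]
contact_force: [-0.5, -0.2, -2.6]
grip_width: 13.5
```

```bash
python3 -c "
from fit import *
st();snap('wrist','w9')
cv2.imwrite('pics/c9.png',cv2.resize(cv2.imread('pics/w9.png')[0:300,190:460],None,fx=2,fy=2))"
```

```text
11.05 TCP [627.9 -86.2 159.1] XYZ [107.6   0.   49.1] fork [117.7   0.  -11.2] yaw -0.1363 F_XYZ [-0.5 -0.2 -2.6] M [ 0.01  0.05 -0.01] w 13.5
```

View pics/c9.png

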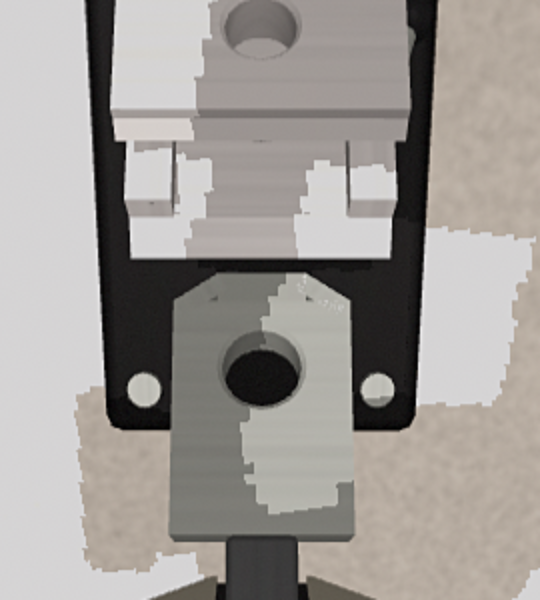

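Emit:
send_rows --pt "3 0 -4 0" --pt "2.25 0 -3.9 0" --pt "2.25 0 -3.9 0" --pt "2.25 0 -3.9 0" --pt "2.25 0 -3.9 0" --pt "2.25 0 -3.9 0" --pt "2.25 0 -3.9 0" --pt "0 0 0 0"

```text
time: 12.1
tool_pos: [600.4, -82.3, 141.6]
tcp_rot: [2.837, 1.57, 2.7]
contact_force: [0.2, 0.4, -1.9]
grip_width: 14.0
```

```bash
python3 -c "
from fit import *
st()"
```

```text
12.1 TCP [600.4 -82.3 141.6] XYZ [79.8  0.1 31.6] fork [ 84.9   0.1 -12.6] yaw -0.1363 F_XYZ [ 0.1  0.5 -1.9] M [-0.   0.1 -0. ] w 14.0
```

Emit:
send_rows --pt "1.8 0 -4.1 0" --pt "2.25 0 -3.9 0" --pt "2.25 0 -3.9 0" --pt "2.25 0 -3.9 0" --pt "2.25 0 -3.9 0" --pt "1.5 0 -2.6 0" --pt "0 0 0 0"

```text
time: 12.98
tool_pos: [578.5, -79.3, 129.3]
tcp_rot: [2.487, 1.571, 2.35]
contact_force: [-0.9, -0.7, -1.6]
grip_width: 14.3
```

```bash
python3 -c "
from fit import *
st()"
```

```text
12.97 TCP [578.5 -79.3 129.3] XYZ [57.6  0.  19.3] fork [ 59.6   0.  -12.1] yaw -0.1363 F_XYZ [-0.8 -0.8 -1.6] M [ 0.03  0.03 -0.  ] w 14.3
```

Emit:
send_rows --pt "1.5 0 -2.6 0" --pt "1.5 0 -2.6 0" --pt "1 0 -1.7 0" --pt "1 0 -1.7 0" --pt "0 0 0 0"

```text
time: 13.6
tool_pos: [570.0, -78.2, 124.4]
tcp_rot: [2.699, 1.571, 2.562]
contact_force: [-0.2, 0.3, -1.9]
grip_width: 13.3
```

```bash
python3 -c "
from fit import *
st()"
```

```text
13.6 TCP [570.  -78.2 124.4] XYZ [49.1  0.  14.4] fork [ 49.7   0.  -12. ] yaw -0.1363 F_XYZ [-0.3  0.3 -1.9] M [ 0.02  0.12 -0.02] w 13.3
```

Emit:
send_rows --pt "0.5 0 -0.9 0" --pt "0.5 0 -0.9 0" --pt "0 0 0 0"

```text
time: 13.98
tool_pos: [568.9, -78.1, 123.8]
tcp_rot: [-0.022, 1.569, -0.158]
contact_force: [1.2, 0.3, 1.4]
grip_width: 13.4
```

```bash
python3 -c "
from fit import *
st();snap('wrist','w10')
cv2.imwrite('pics/c10.png',cv2.resize(cv2.imread('pics/w10.png')[40:310,170:470],None,fx=2,fy=2))"
```

```text
13.97 TCP [568.9 -78.1 123.8] XYZ [48.  -0.  13.8] fork [ 48.5  -0.  -12. ] yaw -0.1363 F_XYZ [1.1 0.5 1.4] M [-0.   -0.14 -0.04] w 13.4
```

View pics/c10.png

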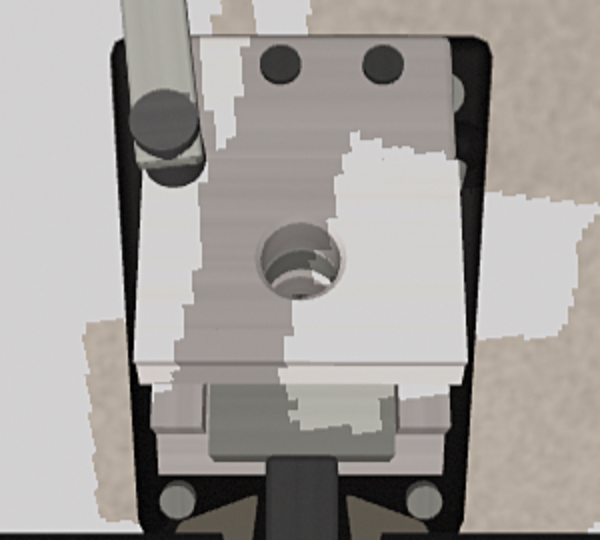

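c10: the tongue is in the slot with its bar-end edge (y≈460 in the crop) just inside the lip (y≈474), and the eye edge shows through the hole at (300,262). Another small push to confirm the stop.

Emit:
send_rows --pt "0.5 0 -0.9 0" --pt "0.5 0 -0.9 0" --pt "0 0 0 0"

```text
time: 14.4
tool_pos: [568.8, -78.1, 123.8]
tcp_rot: [-0.047, 1.565, -0.183]
contact_force: [5.8, -0.1, 5.3]
grip_width: 14.0
```

```bash
python3 -c "
from fit import *
st()"
```

```text
14.4 TCP [568.8 -78.1 123.8] XYZ [47.9 -0.1 13.8] fork [ 48.4  -0.1 -12. ] yaw -0.1365 F_XYZ [5.8 0.7 5.3] M [-0.   -0.92 -0.02] w 14.0
```

Emit:
send_rows --pt "0 0 0 0" --pt "0 0 0 0" --pt "0 0 0 0" --pt "0 0 0 0" --hand 0.45

```text
time: 14.9
tool_pos: [566.3, -77.7, 122.1]
tcp_rot: [2.952, 1.57, 2.816]
contact_force: [0.4, -0.9, -0.2]
grip_width: 40.8
```

Emit:
send_rows --pt "-5 0 0 0" --pt "-10 0 0 0" --pt "-20 0 0 0" --pt "-30 0 0 0" --pt "0 0 0 0"

```text
time: 15.52
tool_pos: [568.1, -78.1, 190.4]
tcp_rot: [-0.116, 1.565, -0.252]
contact_force: [0.3, 0.6, -0.2]
grip_width: 41.5
```

```bash
python3 -c "
from fit import *
st();snap('wrist','w11');snap('side','s11')
from m import *
a=cv2.resize(cv2.imread('pics/w11.png')[100:420,120:520],None,fx=1,fy=1)
b=tile('side0',305,215,100,80,4) if 0 else tile('side0' if 0 else 's11',300,210,110,80,4)
cv2.imwrite('pics/c11.png',np.hstack([a,b[:320,:400]]))
print(proj('w11',w(PF,[[0,0,19.25]])), proj('s11',w(PF,[[0,0,0],[92,0,0],[150,0,0]])))"
```

```text
15.53 TCP [568.1 -78.1 190.4] XYZ [47.2 -0.1 80.4] fork [81.1 -0.1 46.1] yaw -0.1362 F_XYZ [ 0.2  0.6 -0.2] M [ 0.01 -0.03  0.04] w 41.5
[[321.7 156.3]] [[344.1 245. ]
 [370.3 220.1]
 [386.6 204.8]]
```

View pics/c11.png

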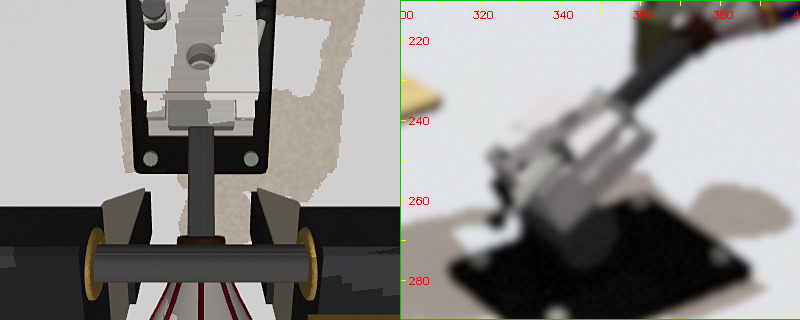

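c11: the model sits in the fork at about 30° and stays put, with the ear hole seen at (320,156) against (321.7,156.3) predicted. Now to the pin.

Emit:
send_rows --pt "0 0 -52 0" --pt "-10 0 -52.7 0" --pt "0 -48 0 0" --pt "0 -48 0 0" --pt "0 -48 0 0" --pt "0 -48 0 0" --pt "0 -48 0 0" --pt "0 -48 0 0"

```text
time: 16.62
tool_pos: [422.9, -349.9, 196.2]
tcp_rot: [2.349, 1.569, 2.212]
contact_force: [0.1, 0.2, -0.2]
grip_width: 41.3
```

Emit:
send_rows --pt "0 0 0 0" --pt "0 0 0 0"

```text
time: 16.88
tool_pos: [423.3, -347.9, 196.3]
tcp_rot: [2.272, 1.568, 2.135]
contact_force: [-0.6, 0.6, 0.1]
grip_width: 41.0
```

```bash
python3 -c "
from fit import *
st();snap('wrist','w12')
from m import *
print(proj('w11',w(PF,[[34,0,6],[36,0,-7.25],[36,0,-11]])))
print(proj('w12',[[425.2,-349.2,98],[425.2,-349.2,60]]))
print(onz('scene0',(238,286),0),onz('scene0',(245,338),0))
g=cv2.cvtColor(cv2.imread('pics/w11.png'),6);print([(y,int(g[y,295])) for y in range(188,245,2)])
cv2.imwrite('pics/c12.png',cv2.resize(cv2.imread('pics/w12.png')[20:320,120:520],None,fx=2,fy=2))"
```

```text
16.88 TCP [ 423.3 -347.9  196.3] XYZ [ -59.4 -287.2   86.3] fork [  -8.3 -287.2  104.5] yaw -0.1367 F_XYZ [-0.7  0.5  0.1] M [0.04 0.04 0.01] w 41.0
[[321.5 225.7]
 [321.4 235.4]
 [321.4 236.9]]
[[319.  245.3]
 [319.1 230.2]]
[ 394.8 -260.4    0. ] [ 514.5 -346.8    0. ]
[(188, 153), (190, 159), (192, 106), (194, 147), (196, 145), (198, 147), (200, 118), (202, 117), (204, 114), (206, 117), (208, 117), (210, 116), (212, 118), (214, 119), (216, 119), (218, 117), (220, 117), (222, 117), (224, 117), (226, 87), (228, 79), (230, 121), (232, 167), (234, 175), (236, 38), (238, 12), (240, 9), (242, 12), (244, 17)]
```

View pics/c12.png

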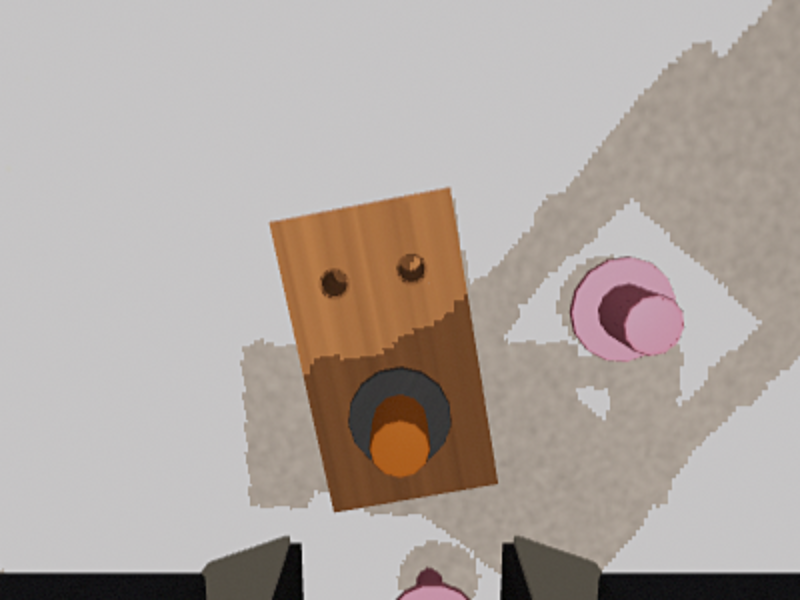

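c12: orange knob top at wrist pixel (320,243.5), flange at (320,229), within 2 px of prediction. One pink pin is off to the right and another is below the frame; the fingers clear both. Descend and grip.

Emit:
send_rows --pt "20 -0.5 1 0" --pt "30 0 0 0" --pt "30 0 0 0" --pt "25 0 0 0" --pt "15 0 0 0" --pt "7.3 0 0 0" --pt "0 0 0 0"

```text
time: 17.8
tool_pos: [424.9, -349.2, 70.2]
tcp_rot: [0.463, 1.571, 0.327]
contact_force: [-0.1, -0.6, 0.4]
grip_width: 41.6
```

Emit:
send_rows --pt "0 0 0 0" --pt "0 0 0 0" --pt "0 0 0 0" --pt "0 0 0 0" --pt "0 0 0 0" --hand 0

```text
time: 18.42
tool_pos: [424.9, -349.6, 70.6]
tcp_rot: [-0.573, 1.57, -0.709]
contact_force: [-0.7, 0.8, 5.6]
grip_width: 19.2
```

```bash
python3 -c "
from fit import *
st()"
```

```text
18.43 TCP [ 424.9 -349.6   70.6] XYZ [ -57.6 -288.7  -39.4] fork [ -69.6 -288.7   -5.3] yaw -0.1363 F_XYZ [-0.8  0.7  5.6] M [0.16 0.09 0.  ] w 19.2
```

Emit:
send_rows --pt "-4 0 0 0" --pt "-8 0 0 0" --pt "-8 0 0 0" --pt "-8 0 0 0" --pt "-6 0 0 0" --pt "-4 0 0 0" --pt "0 0 0 0"

```text
time: 19.3
tool_pos: [424.8, -349.5, 108.4]
tcp_rot: [-0.529, 1.57, -0.665]
contact_force: [0.5, -0.5, -0.8]
grip_width: 19.0
```

```bash
python3 -c "
from fit import *
st()"
```

```text
19.3 TCP [ 424.8 -349.5  108.4] XYZ [ -57.8 -288.6   -1.6] fork [ -50.8 -288.6   27.5] yaw -0.1363 F_XYZ [ 0.5 -0.4 -0.8] M [-0.05 -0.    0.02] w 19.0
```

Pin lifted 38 mm and still held, with its tip in the hole. Now tilt it against the block hole's edge.

Emit:
send_rows --pt "1.6 0 -1.5 0" --pt "0.3 0 -4.6 0" --pt "0.4 0 -4.6 0" --pt "0.9 0 -4.9 0" --pt "1.2 0 -4.8 0" --pt "1.5 0 -4.7 0" --pt "1.8 0 -4.6 0" --pt "0 0 0 0"

```text
time: 20.3
tool_pos: [396.1, -345.7, 101.2]
tcp_rot: [-0.311, 1.568, -0.448]
contact_force: [3.8, 1.1, 4.7]
grip_width: 19.3
```

```bash
python3 -c "
from fit import *
st();snap('wrist','w13')"
```

```text
20.3 TCP [ 396.1 -345.7  101.2] XYZ [ -86.7 -288.8   -8.8] fork [ -79.4 -288.8   35.7] yaw -0.1368 F_XYZ [3.7 1.6 4.7] M [ 0.26 -0.93  0.04] w 19.3
```

Emit:
send_rows --pt "2 0 -4 0" --pt "2 0 -3.7 0" --pt "0 0 0 0"

```text
time: 20.72
tool_pos: [388.1, -344.7, 96.9]
tcp_rot: [-0.419, 1.569, -0.555]
contact_force: [3.2, 2.9, 5.3]
grip_width: 19.3
```

```bash
python3 -c "
from fit import *
st();snap('wrist','w14');snap('scene','s14');snap('side','d14')
from m import *
cv2.imwrite('pics/c14.png',np.vstack([np.hstack([tile('s14',170,250,80,75,5),tile('d14',360,270,80,75,5)]),cv2.resize(cv2.imread('pics/w14.png')[120:420,120:520],(800,600))[150:370]]))"
```

```text
20.73 TCP [ 388.1 -344.7   96.9] XYZ [ -94.7 -288.8  -13.1] fork [ -88.6 -288.8   36. ] yaw -0.1364 F_XYZ [2.8 3.3 5.3] M [ 0.23 -0.88  0.05] w 19.3
```

Viewer limit reached, so I continue with numeric image checks. Lift the pin clear.

Emit:
send_rows --pt "-4 0 0 0" --pt "-10 0 0 0" --pt "-16 0 0 0" --pt "-25 0 0 0" --pt "-25 0 0 0" --pt "0 0 0 0" --pt "0 0 0 0"

```text
time: 21.75
tool_pos: [386.9, -343.9, 175.6]
tcp_rot: [2.548, 1.569, 2.412]
contact_force: [-0.2, -1.5, -0.2]
grip_width: 19.0
```

```bash
cat > pinchk.py <<'E'
from fit import *
def pred(f,o,ph,hp=19,zp=34.6):
    T=R.from_euler('xyz',o['tcp_rot']).as_matrix()
    q=lambda s,off=0: o['tool_pos']+T@np.array([-hp-(s-zp)*np.cos(ph)+off*np.sin(ph)*-1*0,0,-(s-zp)*np.sin(ph)])
    return proj(f,[q(43),q(2.5),q(0),q(-39),q(-48)])
def asc(f,x0,x1,y0,y1):
    g=cv2.cvtColor(cv2.imread(f'pics/{f}.png'),6)
    print('     '+' '.join(f'{x%100:02d}' for x in range(x0,x1)))
    for y in range(y0,y1): print(y,' '.join(f'{min(99,v//2):2d}' for v in g[y,x0:x1]))
E
python3 - <<'E'
from pinchk import *
st();snap('scene','s15');snap('side','d15');o=get_obs()
for ph in (.35,.52,.70): print(ph,pred('s15',o,ph).tolist(),pred('d15',o,ph).tolist())
p=pred('s15',o,.52); x,y=p[2:].mean(0).astype(int); asc('s15',x-16,x+20,y-16,y+20)
p=pred('d15',o,.52); x,y=p[2:].mean(0).astype(int); asc('d15',x-16,x+18,y-14,y+18)
E
```

```text
21.75 TCP [ 386.9 -343.9  175.6] XYZ [ -96.  -288.2   65.6] fork [ -50.4 -288.2  104.8] yaw -0.1364 F_XYZ [ 0.1 -1.5 -0.2] M [0.07 0.   0.02] w 19.0
0.35 [[195.3, 256.0], [201.6, 270.0], [202.0, 270.9], [207.9, 283.9], [209.3, 286.8]] [[396.1, 278.9], [400.0, 293.6], [400.3, 294.5], [403.9, 307.9], [404.7, 310.9]]
0.52 [[195.0, 255.8], [202.7, 270.8], [203.1, 271.8], [210.3, 285.8], [211.9, 289.0]] [[395.5, 279.4], [402.1, 291.8], [402.5, 292.5], [408.5, 303.8], [409.8, 306.3]]
0.7 [[194.8, 255.7], [203.6, 271.4], [204.1, 272.3], [212.5, 287.1], [214.4, 290.5]] [[395.0, 280.0], [404.1, 289.6], [404.7, 290.1], [412.9, 298.8], [414.8, 300.8]]
     92 93 94 95 96 97 98 99 00 01 02 03 04 05 06 07 08 09 10 11 12 13 14 15 16 17 18 19 20 21 22 23 24 25 26 27
266 25 25 25 15 15 21 23 25 25 25 25 23 22 18 11 10 10 11 36 65 70 70 70 69 69 70 54 48 47 48 48 48 49 49 48 60
267 25 25 25 22  9 20 22 24 25 25 25 24 23 20 13 11 11 11 23 64 70 70 70 70 70 70 54 48 48 48 49 49 49 49 49 65
268 25 25 25 25  9 19 22 23 25 25 25 25 23 20 13 11 11 11  8 54 68 70 69 70 70 60 51 48 48 48 48 48 48 48 48 64
26
[... 6492 characters left out ...]
2 82 82 82 82 82 81 82 81 82 82 82 82 82 82 82 82 81 82 82 81 81
312 82 82 82 81 82 82 82 82 82 82 81 81 82 82 82 81 82 82 81 81 82 81 82 82 81 82 82 82 82 82 82 82 82 81
313 82 82 82 82 82 82 82 81 82 82 82 82 82 82 81 81 82 82 82 82 82 81 82 82 81 82 82 82 82 81 81 82 81 80
314 82 82 82 81 82 82 82 82 82 82 81 81 82 82 82 82 82 82 82 82 82 82 81 82 82 81 82 81 82 82 82 82 81 78
315 82 82 81 81 82 82 82 82 82 82 82 82 82 82 81 82 82 82 82 82 82 81 81 82 82 82 81 82 82 82 82 81 80 76
316 82 82 82 82 82 82 81 82 82 82 81 82 82 81 81 82 81 82 82 82 82 82 81 82 82 82 82 82 82 81 82 81 80 74
317 82 82 82 82 82 82 82 82 82 82 82 82 81 81 81 82 82 82 82 81 81 81 82 82 82 81 82 82 81 82 81 82 80 75
```

The side view has the tip at (409.3,306); a 30° tilt predicts (409.8,306.3), so the pin is tilted as wanted. Move above the ear.

Emit:
send_rows --pt "-30 0 0 0" --pt "0 40 5 0" --pt "0 50 6 0" --pt "0 50 6 0" --pt "0 50 6 0" --pt "0 50 7 0" --pt "0 48 7.8 0" --pt "0 0 0 0"

```text
time: 22.85
tool_pos: [464.2, -61.4, 205.6]
tcp_rot: [2.709, 1.569, 2.578]
contact_force: [-0.2, -0.6, -0.6]
grip_width: 19.5
```

Run:
```python
from pinchk import *
st()
```

```text
22.85 TCP [464.2 -61.4 205.6] XYZ [-58.1   2.2  95.6] fork [ -2.5   2.2 111.8] yaw -0.1316 F_XYZ [-0.1 -0.6 -0.6] M [-0.05 -0.03 -0.07] w 19.5
```

Emit:
send_rows --pt "7 0 1.3 0" --pt "7 0 1.3 0" --pt "6.7 0 1.3 0" --pt "0 0 0 0" --pt "0 0 0 0"

```text
time: 23.48
tool_pos: [468.1, -65.0, 185.7]
tcp_rot: [0.777, 1.571, 0.64]
contact_force: [0.6, 0.3, -1.3]
grip_width: 19.3
```

Run:
```python
from pinchk import *
st();snap('scene','s16');snap('side','d16');o=get_obs()
hole=w(PF,[0,0,19.25])
print('hole',proj('s16',hole),proj('d16',hole))
for ph in (.45,.52,.6): print(ph,pred('s16',o,ph)[2:].tolist(),pred('d16',o,ph)[2:].tolist())
asc('d16',322,352,222,252)
asc('s16',300,332,212,242)
```

```text
23.48 TCP [468.1 -65.  185.7] XYZ [-53.7  -0.9  75.7] fork [-8.7 -0.9 92.5] yaw -0.1369 F_XYZ [ 0.6  0.4 -1.3] M [-0.03  0.02 -0.03] w 19.3
hole [[323.5 235.3]] [[341.1 240.1]]
0.45 [[315.5, 215.7], [320.1, 229.3], [321.2, 232.4]] [[331.8, 225.9], [337.4, 237.1], [338.6, 239.7]]
0.52 [[316.0, 216.0], [321.3, 229.8], [322.5, 233.0]] [[332.6, 225.2], [338.9, 235.7], [340.3, 238.1]]
0.6 [[316.7, 216.1], [322.7, 230.3], [324.0, 233.5]] [[333.4, 224.4], [340.6, 234.1], [342.2, 236.2]]
     22 23 24 25 26 27 28 29 30 31 32 33 34 35 36 37 38 39 40 41 42 43 44 45 46 47 48 49 50 51
222 64 67 69 65 53 39 31 30 30 29 28 27 27 25 22 19 20 34 54 69 75 76 76 76 76 76 76 76 76 76
223 73 74 73 66 51 36 30 28 28 27 26 25 24 22 19 17 19 32 53 69 75 76 76 76 76 76 76 76 76 76
224 76 75 72 61 44 31 28 26 25 24 25 23 21 20 17 15 21 37 57 70 75 76 76 76 76 76 76 76 76 76
225 76 75 70 56 37 26 24 23 22 22 23 21 20 18 16 18 28 46 63 72 75 76 76 76 76 76 76 76 76 76
226 76 75 70 54 33 22 19 18 20 20 20 18 17 16 16 24 41 57 69 74 76 76 76 76 76 76 76 76 76 76
227 76 75 70 57 37 23 18 16 17 17 17 16 16 15 18 3
[... 4700 characters left out ...]

235 45 44 39 35 30 21 18 15 14 21 24 19 21 32 39 39 36 36 36 36 36 37 37 36 34 34 36 37 37 37 39 41
236 48 49 47 44 37 32 28 23 17 19 19 13 13 28 37 37 36 36 36 36 35 35 36 36 36 36 36 37 37 39 42 43
237 48 48 48 43 33 32 34 34 24 11 11 10 10 27 36 36 36 36 36 36 36 36 36 36 37 37 37 39 41 54 63 55
238 49 48 48 47 36 24 27 31 27 13  9 16 27 34 36 36 36 36 36 36 36 36 36 37 37 37 39 53 63 58 48 37
239 49 49 48 48 40 27 23 24 24 19 24 31 35 36 37 36 36 36 36 36 37 37 40 39 47 59 62 65 61 44 29 35
240 48 48 48 48 42 29 22 22 22 24 25 27 32 36 36 36 36 36 36 36 37 37 38 48 62 67 61 48 37 29 35 44
241 47 47 48 48 47 36 23 23 23 24 24 23 25 27 28 32 35 36 37 37 37 39 53 64 67 61 44 30 26 35 44 46
```

Tip seen at scene (321.7,232.5), hole at about (323,234): aligned. Insert along the fork's −z.

Emit:
send_rows --pt "2.6 0.4 1.1 0" --pt "2.6 0 1.4 0" --pt "2.6 0 1.5 0" --pt "2.6 0 1.5 0" --pt "2.6 0 1.5 0" --pt "0 0 0 0"

```text
time: 24.32
tool_pos: [475.0, -65.3, 172.5]
tcp_rot: [2.797, 1.57, 2.661]
contact_force: [0.5, -0.0, -0.6]
grip_width: 19.0
```

Run:
```python
from pinchk import *
st()
```

```text
24.32 TCP [475.  -65.3 172.5] XYZ [-46.8  -0.1  62.5] fork [-9.3 -0.1 77.5] yaw -0.1363 F_XYZ [ 0.5  0.  -0.6] M [0.05 0.03 0.02] w 19.0
```

Emit:
send_rows --pt "2.6 0 1.5 0" --pt "2.6 0 1.5 0" --pt "2.6 0 1.5 0" --pt "2.6 0 1.5 0" --pt "2.6 0 1.5 0" --pt "0 0 0 0"

```text
time: 25.08
tool_pos: [482.4, -66.3, 159.4]
tcp_rot: [2.778, 1.57, 2.642]
contact_force: [0.7, 0.5, -0.9]
grip_width: 19.6
```

Run:
```python
from pinchk import *
st()
```

```text
25.07 TCP [482.4 -66.3 159.4] XYZ [-39.3  -0.1  49.4] fork [-9.3 -0.1 62.5] yaw -0.1362 F_XYZ [ 0.6  0.6 -0.9] M [ 0.04  0.03 -0.  ] w 19.6
```

Emit:
send_rows --pt "2.6 0 1.5 0" --pt "2.6 0 1.5 0" --pt "2.6 0 1.5 0" --pt "2.6 0 1.5 0" --pt "2.6 0 1.5 0" --pt "0 0 0 0"

```text
time: 25.82
tool_pos: [489.9, -67.3, 146.5]
tcp_rot: [2.817, 1.57, 2.68]
contact_force: [0.2, 1.4, -0.2]
grip_width: 19.3
```

Run:
```python
from pinchk import *
st()
```

```text
25.82 TCP [489.9 -67.3 146.5] XYZ [-31.8  -0.1  36.5] fork [-9.3 -0.1 47.5] yaw -0.1363 F_XYZ [ 0.   1.4 -0.2] M [ 0.08 -0.03 -0.01] w 19.3
```

10 mm left.

Emit:
send_rows --pt "2.6 0 1.5 0" --pt "2.6 0 1.5 0" --pt "1.7 0 1 0" --pt "0.9 0 0.5 0" --pt "0 0 0 0"

```text
time: 26.45
tool_pos: [494.4, -67.9, 138.9]
tcp_rot: [2.251, 1.571, 2.114]
contact_force: [-0.3, 0.2, -0.0]
grip_width: 19.4
```

Run:
```python
from pinchk import *
st()
```

```text
26.45 TCP [494.4 -67.9 138.9] XYZ [-27.3  -0.1  28.9] fork [-9.2 -0.1 38.6] yaw -0.1363 F_XYZ [-0.3  0.1 -0. ] M [0.01 0.03 0.04] w 19.4
```

Emit:
send_rows --pt "0.9 0 0.5 0" --pt "0.9 0 0.5 0" --pt "0 0 0 0"

```text
time: 26.82
tool_pos: [494.4, -67.9, 138.4]
tcp_rot: [-3.021, 1.57, 3.126]
contact_force: [-8.5, 1.8, 12.8]
grip_width: 19.4
```

Run:
```python
from pinchk import *
st()
```

```text
26.82 TCP [494.4 -67.9 138.4] XYZ [-27.3  -0.1  28.4] fork [-9.4 -0.1 38.2] yaw -0.1361 F_XYZ [-8.7  0.6 12.8] M [ 0.19  1.2  -0.06] w 19.4
```

Emit:
send_rows --pt "0 0 0 0" --pt "0 0 0 0" --pt "0 0 0 0" --pt "0 0 0 0" --hand 0.4

```text
time: 27.32
tool_pos: [495.4, -68.0, 136.9]
tcp_rot: [2.569, 1.571, 2.433]
contact_force: [0.2, -0.3, -0.5]
grip_width: 37.0
```

Emit:
send_rows --pt "-10 0 0 0" --pt "-20 0 0 0" --pt "-30 0 0 0" --pt "-30 0 0 0" --pt "0 0 0 0"

```text
time: 27.95
tool_pos: [496.7, -68.4, 229.9]
tcp_rot: [-0.135, 1.565, -0.271]
contact_force: [-0.8, -0.6, 0.1]
grip_width: 37.1
```

Run:
```python
from pinchk import *
st()
kp=lambda th,r=46,z=52.25:[-20-r*np.sin(th),-24+r*np.cos(th),z]
for th in (1.4,1.5,1.57,1.65,1.75,1.85,2): print(th,proj('w3',w(PF,[kp(th),kp(th,46,32)])).tolist())
print(proj('w3',w(PF,[[-20,-24,32],[0,0,19.25]])))
c=snap('wrist','w17');snap('scene','s17');snap('side','d17')
im=c['image'].astype(int); om=(im[...,0]>110)&(im[...,2]<60)&(im[...,0]>im[...,1]*1.4)
n,l,s,ce=cv2.connectedComponentsWithStats(om.astype(np.uint8)); print([(s[i].tolist(),ce[i].round(1).tolist()) for i in range(1,n) if s[i,4]>40])
print('knob top pred',proj('w17',w(PF,[[0,0,19.25+43],[0,0,19.25+24],[0,0,19.25+5]])).tolist())
for th in (1.5,1.75,2): print(proj('w17',w(PF,[kp(th)])))
```

```text
27.95 TCP [496.7 -68.4 229.9] XYZ [-24.9  -0.3 119.9] fork [ 38.4  -0.3 116.3] yaw -0.1362 F_XYZ [-0.8 -0.7  0.1] M [0.03 0.02 0.05] w 37.1
1.4 [[108.2, 117.9], [124.6, 136.4]]
1.5 [[99.6, 116.3], [116.7, 135.0]]
1.57 [[93.5, 115.7], [111.1, 134.4]]
1.65 [[86.4, 115.4], [104.6, 134.2]]
1.75 [[77.3, 115.8], [96.3, 134.5]]
1.85 [[68.3, 117.0], [88.1, 135.6]]
2 [[54.8, 120.2], [75.8, 138.7]]
[[ 96.  211.3]
 [143.4 254.9]]
[([305, 231, 34, 43, 1113], [321.5, 251.6])]
knob top pred [[321.7, 247.2], [321.6, 253.9], [321.5, 259.7]]
[[288.5 147.2]]
[[270.1 148.1]]
[[252.3 153.2]]
```

Pin seated: 15 N stop, and the knob blob is at (321.5,251.6) where predicted. The keeper is at about 1.70 rad. Close the fingers and go beside the peg.

Emit:
send_rows --pt "0 -33 -27 0" --pt "0 -33 -26.3 0" --pt "20 0 0 0" --pt "30 0 0 0" --pt "30 0 0 0" --pt "20 0 0 0" --pt "16 0 0 0" --pt "0 0 0 0" --hand 0

```text
time: 29.1
tool_pos: [432.2, -125.6, 109.4]
tcp_rot: [2.805, 1.566, 2.668]
contact_force: [0.1, 0.3, -0.2]
grip_width: 0.3
```

Run:
```python
from pinchk import *
st()
```

```text
29.1 TCP [ 432.2 -125.6  109.4] XYZ [-80.9 -65.7  -0.6] fork [-70.4 -65.7  40. ] yaw -0.1363 F_XYZ [ 0.1  0.3 -0.2] M [0.   0.02 0.06] w 0.3
```

Emit:
send_rows --pt "-2.2 11.7 3.8 0" --pt "-0.2 7 0.3 0" --pt "-0.2 7 0.3 0" --pt "-1 6.5 1.8 0" --pt "-1.1 6.5 1.9 0" --pt "-3.2 9.4 5.5 0" --pt "-4.3 7.6 7.4 0" --pt "0 0 0 0"

```text
time: 30.1
tool_pos: [463.0, -73.4, 123.7]
tcp_rot: [0.014, 1.569, -0.121]
contact_force: [0.0, 0.3, -0.3]
grip_width: 0.3
```

```bash
cat > peg.py <<'E'
from pinchk import *
kp=lambda th,r=46,z=52.25:[-20-r*np.sin(th),-24+r*np.cos(th),z]
def peg(f):
    c,A,t=cam(f); g=cv2.cvtColor(cv2.imread(f'pics/{f}.png'),6).astype(float)
    r=[]
    for th in np.arange(-.05,2.01,.05):
        P=proj(f,w(PF,[kp(th,46,z) for z in np.linspace(34,52,7)]))
        r.append((round(th,2),round(float(np.mean([g[int(round(v)),int(round(u))] for u,v in P if 0<=u<639 and 0<=v<479] or [999])),0)))
    return r
E
python3 - <<'E'
from peg import *
st();snap('wrist','w18');snap('scene','s18');snap('side','d18')
for f in ('w3','s18','d18','w18'): print(f,peg(f))
E
```

```text
30.1 TCP [463.  -73.4 123.7] XYZ [-57.6  -9.9  13.7] fork [-43.   -9.9  40.7] yaw -0.1352 F_XYZ [-0.   0.3 -0.3] M [0.04 0.01 0.  ] w 0.3
w3 [(np.float64(-0.05), 217.0), (np.float64(0.0), 217.0), (np.float64(0.05), 217.0), (np.float64(0.1), 217.0), (np.float64(0.15), 217.0), (np.float64(0.2), 221.0), (np.float64(0.25), 151.0), (np.float64(0.3), 149.0), (np.float64(0.35), 147.0), (np.float64(0.4), 118.0), (np.float64(0.45), 98.0), (np.float64(0.5), 40.0), (np.float64(0.55), 21.0), (np.float64(0.6), 25.0), (np.float64(0.65), 24.0), (np.float64(0.7), 25.0), (np.float64(0.75), 28.0), (np.float64(0.8), 24.0), (np.float64(0.85), 53.0), (np.float64(0.9), 89.0), (np.float64(0.95), 109.0), (np.float64(1.0), 133.0), (np.float64(1.05), 156.0), (np.float64(1.1), 171.0), (np.float64(1.15), 187.0), (np.float64(1.2), 209.0), (np.float64(1.25), 217.0), (np.float64(1.3), 217.0), (np.float64(1.35), 217.0), (np.float64(1.4), 217.0), (np.float64(1.45), 191.0), (np.float64(1.5), 176.0), (np.float64(1.55), 137.0), (np.float64(1.6), 10.0), (np.float64(1.65), 20.0), (np.float64(1.7), 25.0), (np.float64(1.75
[... 2687 characters left out ...]
), 18.0), (np.float64(0.7), 13.0), (np.float64(0.75), 11.0), (np.float64(0.8), 8.0), (np.float64(0.85), 8.0), (np.float64(0.9), 11.0), (np.float64(0.95), 12.0), (np.float64(1.0), 16.0), (np.float64(1.05), 15.0), (np.float64(1.1), 113.0), (np.float64(1.15), 19.0), (np.float64(1.2), 28.0), (np.float64(1.25), 25.0), (np.float64(1.3), 24.0), (np.float64(1.35), 20.0), (np.float64(1.4), 15.0), (np.float64(1.45), 13.0), (np.float64(1.5), 15.0), (np.float64(1.55), 14.0), (np.float64(1.6), 16.0), (np.float64(1.65), 86.0), (np.float64(1.7), 122.0), (np.float64(1.75), 122.0), (np.float64(1.8), 79.0), (np.float64(1.85), 14.0), (np.float64(1.9), 53.0), (np.float64(1.95), 154.0), (np.float64(2.0), 168.0)]
```

Emit:
send_rows --pt "0 -15 0 0" --pt "-20 -15 0 0" --pt "-40 0 0 0" --pt "-40 0 0 0" --pt "0 0 0 0" --pt "0 0 0 0"

```text
time: 31.0
tool_pos: [457.3, -104.1, 222.6]
tcp_rot: [2.886, 1.57, 2.749]
contact_force: [0.4, -0.2, 0.3]
grip_width: 0.1
```

Run:
```python
from peg import *
st();snap('wrist','w19');snap('scene','s19');snap('side','d19')
for f in ('w19','s19','d19'): print(f,[(float(a),b) for a,b in peg(f)])
print(proj('w19',w(PF,[kp(t) for t in (0,.5,1,1.5)])).tolist())
```

```text
31.0 TCP [ 457.3 -104.1  222.6] XYZ [-59.1 -41.1 112.6] fork [  5.1 -41.1 127.1] yaw -0.1371 F_XYZ [ 0.4 -0.1  0.3] M [ 0.04 -0.01  0.03] w 0.1
w19 [(-0.05, 123.0), (0.0, 139.0), (0.05, 137.0), (0.1, 107.0), (0.15, 128.0), (0.2, 120.0), (0.25, 132.0), (0.3, 144.0), (0.35, 143.0), (0.4, 144.0), (0.45, 142.0), (0.5, 97.0), (0.55, 43.0), (0.6, 13.0), (0.65, 16.0), (0.7, 16.0), (0.75, 16.0), (0.8, 15.0), (0.85, 15.0), (0.9, 16.0), (0.95, 17.0), (1.0, 17.0), (1.05, 16.0), (1.1, 17.0), (1.15, 12.0), (1.2, 18.0), (1.25, 18.0), (1.3, 12.0), (1.35, 80.0), (1.4, 15.0), (1.45, 14.0), (1.5, 13.0), (1.55, 14.0), (1.6, 15.0), (1.65, 14.0), (1.7, 12.0), (1.75, 15.0), (1.8, 13.0), (1.85, 13.0), (1.9, 14.0), (1.95, 33.0), (2.0, 50.0)]
s19 [(-0.05, 85.0), (0.0, 80.0), (0.05, 66.0), (0.1, 60.0), (0.15, 58.0), (0.2, 56.0), (0.25, 56.0), (0.3, 58.0), (0.35, 59.0), (0.4, 60.0), (0.45, 61.0), (0.5, 62.0), (0.55, 63.0), (0.6, 67.0), (0.65, 81.0), (0.7, 91.0), (0.75, 95.0), (0.8, 95.0), (0.85, 95.0), (0.9, 96.0), (0.95, 95.0), (1.0, 95.0), (1.05, 95.0), (1.1, 65.0), (1.15, 19.0), (1.2, 4.0), (1.25, 5.0), (1.
[... 163 characters left out ...]
, 100.0), (1.95, 100.0), (2.0, 101.0)]
d19 [(-0.05, 152.0), (0.0, 152.0), (0.05, 152.0), (0.1, 152.0), (0.15, 152.0), (0.2, 152.0), (0.25, 152.0), (0.3, 152.0), (0.35, 151.0), (0.4, 151.0), (0.45, 151.0), (0.5, 151.0), (0.55, 149.0), (0.6, 147.0), (0.65, 142.0), (0.7, 141.0), (0.75, 136.0), (0.8, 128.0), (0.85, 117.0), (0.9, 104.0), (0.95, 88.0), (1.0, 70.0), (1.05, 61.0), (1.1, 49.0), (1.15, 41.0), (1.2, 36.0), (1.25, 39.0), (1.3, 36.0), (1.35, 36.0), (1.4, 43.0), (1.45, 47.0), (1.5, 55.0), (1.55, 64.0), (1.6, 77.0), (1.65, 89.0), (1.7, 101.0), (1.75, 109.0), (1.8, 113.0), (1.85, 110.0), (1.9, 97.0), (1.95, 81.0), (2.0, 65.0)]
[[425.1, 276.9], [414.0, 241.5], [387.9, 215.6], [353.2, 204.7]]
```

Scene and side both give the keeper at about 1.22 rad, so the peg slipped off the tool. Push again, staying further back.

Emit:
send_rows --pt "30 0 -6 0" --pt "40 0 -7 0" --pt "30 0 0 0" --pt "8 0 0 0" --pt "0 8 0 0" --pt "0 8 0 0" --pt "0 8 0 0" --pt "0 6 0 0"

```text
time: 32.15
tool_pos: [453.2, -73.6, 117.8]
tcp_rot: [-0.325, 1.559, -0.46]
contact_force: [8.6, -10.6, 7.3]
grip_width: 0.2
```

Emit:
send_rows --pt "-1 6 2 0" --pt "0 0 0 0"

```text
time: 32.4
tool_pos: [457.3, -69.2, 119.7]
tcp_rot: [-0.359, 1.556, -0.494]
contact_force: [6.6, -11.8, 8.8]
grip_width: 0.3
```

Run:
```python
from peg import *
st()
```

```text
32.4 TCP [457.3 -69.2 119.7] XYZ [-63.8  -6.4   9.7] fork [-50.4  -6.4  40.3] yaw -0.1351 F_XYZ [  8.2 -10.8   8.8] M [-1.94 -1.18 -0.07] w 0.3
```

Emit:
send_rows --pt "0 -10 -8 0" --pt "-10 0 -25 0" --pt "-30 0 -20 0" --pt "0 0 0 0"

```text
time: 32.9
tool_pos: [397.7, -68.8, 157.9]
tcp_rot: [-0.123, 1.568, -0.259]
contact_force: [0.4, -0.8, 0.3]
grip_width: 0.4
```

Run:
```python
from peg import *
st();snap('scene','s20');snap('side','d20')
for f in ('s20','d20'): print(f,[(float(a),b) for a,b in peg(f)][:32])
```

```text
32.9 TCP [397.7 -68.8 157.9] XYZ [-122.9  -14.2   47.9] fork [-82.5 -14.2 102.9] yaw -0.1363 F_XYZ [ 0.5 -0.7  0.3] M [ 0.03 -0.05 -0.01] w 0.4
s20 [(-0.05, 86.0), (0.0, 83.0), (0.05, 76.0), (0.1, 73.0), (0.15, 74.0), (0.2, 77.0), (0.25, 78.0), (0.3, 80.0), (0.35, 81.0), (0.4, 84.0), (0.45, 86.0), (0.5, 90.0), (0.55, 93.0), (0.6, 96.0), (0.65, 85.0), (0.7, 61.0), (0.75, 21.0), (0.8, 4.0), (0.85, 4.0), (0.9, 69.0), (0.95, 115.0), (1.0, 133.0), (1.05, 135.0), (1.1, 131.0), (1.15, 133.0), (1.2, 135.0), (1.25, 134.0), (1.3, 134.0), (1.35, 129.0), (1.4, 128.0), (1.45, 131.0), (1.5, 128.0)]
d20 [(-0.05, 143.0), (0.0, 148.0), (0.05, 149.0), (0.1, 152.0), (0.15, 153.0), (0.2, 153.0), (0.25, 154.0), (0.3, 154.0), (0.35, 154.0), (0.4, 154.0), (0.45, 153.0), (0.5, 148.0), (0.55, 138.0), (0.6, 118.0), (0.65, 89.0), (0.7, 58.0), (0.75, 45.0), (0.8, 46.0), (0.85, 61.0), (0.9, 74.0), (0.95, 95.0), (1.0, 108.0), (1.05, 107.0), (1.1, 123.0), (1.15, 133.0), (1.2, 132.0), (1.25, 142.0), (1.3, 140.0), (1.35, 142.0), (1.4, 146.0), (1.45, 148.0), (1.5, 150.0)]
```

Keeper now at about 0.80 rad. Go behind the peg and push along +x, following the arc.

Emit:
send_rows --pt "0 23 0 0" --pt "30 0 0 0" --pt "23 0 0 0" --pt "0 0 11 0" --pt "0 0 11 0" --pt "0 0 0 0"

```text
time: 33.75
tool_pos: [424.7, -49.7, 104.0]
tcp_rot: [-0.092, 1.568, -0.228]
contact_force: [-0.3, 0.1, 0.2]
grip_width: 0.1
```

Run:
```python
from peg import *
st()
```

```text
33.75 TCP [424.7 -49.7 104. ] XYZ [-98.7   8.4  -6. ] fork [-88.5   8.4  44.1] yaw -0.1362 F_XYZ [-0.3  0.1  0.2] M [ 0.02 -0.01  0.02] w 0.1
```

Emit:
send_rows --pt "-4.6 0.6 7 0" --pt "-4.6 0 7 0" --pt "-3.5 6 6.1 0" --pt "-4 4.4 6.9 0" --pt "-4.5 2.7 7.8 0" --pt "-3.5 1 6 0" --pt "0 0 0 0"

```text
time: 34.62
tool_pos: [465.4, -40.2, 127.9]
tcp_rot: [2.914, 1.57, 2.778]
contact_force: [-2.7, 0.1, 0.4]
grip_width: 0.2
```

Run:
```python
from peg import *
st();snap('scene','s21');snap('side','d21')
for f in ('s21','d21'): print(f,[(float(a),b) for a,b in peg(f)][:22])
```

```text
34.62 TCP [465.4 -40.2 127.9] XYZ [-59.8  23.4  17.9] fork [-42.8  23.4  45.4] yaw -0.136 F_XYZ [-2.7 -0.3  0.4] M [ 0.2   0.26 -0.02] w 0.2
s21 [(-0.05, 14.0), (0.0, 20.0), (0.05, 34.0), (0.1, 39.0), (0.15, 43.0), (0.2, 49.0), (0.25, 50.0), (0.3, 50.0), (0.35, 50.0), (0.4, 50.0), (0.45, 50.0), (0.5, 47.0), (0.55, 47.0), (0.6, 53.0), (0.65, 75.0), (0.7, 90.0), (0.75, 95.0), (0.8, 94.0), (0.85, 95.0), (0.9, 95.0), (0.95, 95.0), (1.0, 94.0)]
d21 [(-0.05, 58.0), (0.0, 55.0), (0.05, 59.0), (0.1, 70.0), (0.15, 76.0), (0.2, 86.0), (0.25, 96.0), (0.3, 103.0), (0.35, 112.0), (0.4, 117.0), (0.45, 126.0), (0.5, 133.0), (0.55, 138.0), (0.6, 142.0), (0.65, 142.0), (0.7, 145.0), (0.75, 144.0), (0.8, 147.0), (0.85, 148.0), (0.9, 150.0), (0.95, 151.0), (1.0, 152.0)]
```

Emit:
send_rows --pt "-0.5 0 1 0" --pt "-0.5 0 1 0" --pt "0 0 0 0"

```text
time: 35.1
tool_pos: [466.0, -40.3, 128.4]
tcp_rot: [2.987, 1.568, 2.85]
contact_force: [-4.7, 3.2, -1.6]
grip_width: 0.7
```

Run:
```python
from peg import *
st()
```

```text
35.1 TCP [466.  -40.3 128.4] XYZ [-59.1  23.4  18.4] fork [-42.   23.4  45.5] yaw -0.1363 F_XYZ [-5.1  2.5 -1.6] M [ 0.33  0.81 -0.07] w 0.7
```

Emit:
send_rows --pt "-0.5 0 1 0" --pt "0 0 0 0"

```text
time: 35.35
tool_pos: [466.3, -40.2, 128.6]
tcp_rot: [3.014, 1.566, 2.878]
contact_force: [-6.2, 1.8, -1.9]
grip_width: 0.3
```

Run:
```python
from peg import *
st()
```

```text
35.35 TCP [466.3 -40.2 128.6] XYZ [-58.9  23.5  18.6] fork [-41.7  23.5  45.5] yaw -0.1363 F_XYZ [-6.4  0.9 -1.9] M [ 0.42  1.15 -0.04] w 0.3
```

Emit:
send_rows --pt "0 0 -10 0" --pt "0 0 -40 0" --pt "-30 0 -20 0" --pt "-60 0 0 0" --pt "0 0 0 0" --pt "0 0 0 0"

```text
time: 36.1
tool_pos: [399.1, -31.4, 219.7]
tcp_rot: [-0.149, 1.569, -0.285]
contact_force: [0.2, -0.4, -0.0]
grip_width: 0.3
```

Run:
```python
from peg import *
st();snap('scene','s22');snap('side','d22')
for f in ('s22','d22'): print(f,[(float(a),b) for a,b in peg(f)][:14])
for f in ('s22','d22'):
    im=cv2.imread(f'pics/{f}.png')[:,:,::-1].astype(int)
    om=((im[...,0]>90)&(im[...,2]<70)&(im[...,0]>im[...,1]*1.4)).astype(np.uint8)
    P=proj(f,w(PF,[[0,0,19.25+24],[0,0,19.25+43],[150,0,0]]));x,y=P[0].astype(int)
    m=om[y-20:y+20,x-20:x+20]; yy,xx=np.nonzero(m); print(f,'knob',m.sum(),xx.mean()+x-20,yy.mean()+y-20,'pred',P.tolist())
```

```text
36.1 TCP [399.1 -31.4 219.7] XYZ [-126.7   23.   109.7] fork [-54.9  23.  158.3] yaw -0.1364 F_XYZ [ 0.3 -0.4 -0. ] M [ 0.03  0.03 -0.03] w 0.3
s22 [(-0.05, 19.0), (0.0, 27.0), (0.05, 48.0), (0.1, 59.0), (0.15, 65.0), (0.2, 78.0), (0.25, 80.0), (0.3, 86.0), (0.35, 88.0), (0.4, 90.0), (0.45, 91.0), (0.5, 91.0), (0.55, 93.0), (0.6, 94.0)]
d22 [(-0.05, 54.0), (0.0, 42.0), (0.05, 73.0), (0.1, 110.0), (0.15, 130.0), (0.2, 143.0), (0.25, 149.0), (0.3, 149.0), (0.35, 149.0), (0.4, 149.0), (0.45, 149.0), (0.5, 149.0), (0.55, 148.0), (0.6, 148.0)]
s22 knob 95 320.37894736842105 225.41052631578947 pred [[320.3, 226.9], [317.7, 220.1], [364.1, 257.1]]
d22 knob 47 337.0 230.7872340425532 pred [[337.2, 233.8], [334.1, 228.7], [386.6, 204.8]]
```

Run:
```python
from peg import *
d=lambda a,b,x,y,r:float(np.abs(cv2.imread(f'pics/{a}.png').astype(int)-cv2.imread(f'pics/{b}.png'))[y-r:y+r,x-r:x+r].mean().round(1))
print('model side',d('d17','d22',386,205,14),'model scene',d('s17','s22',364,257,14))
for n,x,y in (('jar',324,362),('dropper',457,272),('cutters',325,202)): print(n,d('scene0','s22',x,y,14))
from plant import close_job
print(close_job())
```

```text
model side 0.6 model scene 4.3
jar 5.1
dropper 5.2
cutters 12.6
the job is handed in; nothing more can be done
None
```

The job is handed in at about 36 s, with the model pinned in the fork and the keeper closed on its stop. `close_job` gives no verdict, so the checks below are my own.

**What I did**
- **Model:** I lifted it by the bare bar and tilted it to 30° in the grip by lifting its nose against the underside of the lower ear. I then slid the eye in until it pushed back with about 8 N, and let go.
- **Pin:** I took the orange-knobbed pin and tilted it 30° against the edge of the block's hole. It went through both ears and the eye without resistance until the flange stopped at about 15 N.
- **Keeper:** I closed it in three pushes because the peg slipped off the fingers on the first. The second, at about 15 N, pushed partly outward on the bar. The last push ended at a stop of about 6 N.

**Last checks**
- **Eye:** in the wrist picture after release, the tongue's edge was within 1 px of where "home" predicts.
- **Pin:** the knob is within 1.5 px (scene) and 3 px (side) of the seated position.
- **Keeper:** it reads about 0 rad in both views, and at −0.05 rad, the edge of the search, in the scene view.
- **Model at rest:** the side view hardly changed after the pin went in (0.6 grey levels); the scene view changed by 4.3.
- **Arm:** it is clear, with no contact force.

**Less certain**
- **Bystanders:** I compared pictures only roughly. The jar and dropper patches changed by about 5 grey levels and the cutters by 12.6. I put that down to the arm's moving shadow, since the tool never went near them, but I did not measure their positions.
- **Paint:** I did not check the paint up close. I kept the gripper clear of the balloon by calculation, and no force reading suggested a touch.
- **Pictures:** I reached the 12-picture viewing limit before the pin was inserted, so the later checks are numeric only.

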